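# Clamp the copper spirit pipe with its U-bolt

### The arm

A 6-joint arm with a two-finger parallel gripper is mounted at the origin on the work surface. World frame = base frame: x ahead of the robot, y to its left, z up, the work surface at z = 0. Lengths are in mm, angles in rad, forces in N, time in s.
With the tool pointing down it reaches from about 350 to 875 mm from the base axis. Payload 4.2 kg.
Tool frame: the origin (TCP) lies at the very end of the fingers, on their centre line; the grasp point (between the pads) lies arm.grip_depth behind it (arm.grip_depth is the distance from the TCP to the grasp point, in mm); x points along the fingers, y is the direction in which the jaws open and shut, and the axes are right-handed (so a half turn about x gives the same grasp; the last joint's range is limited). The gripper opens to 85 mm and grips with 20 to 120 N. Pads are 22 mm wide; open, the fingers measure 114 mm over their backs; the gripper's body (76 mm by 85 mm) begins 54 mm behind the grasp point. The pads swing forward as they close: fully open they stand 13 mm farther back than shut.
Start: joints at [1.418, 0.385, 0.008, 0, -1.194, -0.259], TCP at [250.129, 572.743, 231.312] pointing down, gripper open.
Joint ranges: [-3.14, 3.14], [-1.21, 2.06], [-1.07, 1.41], [-3.16, 2.05], [-2.99, -0.16], [-3.1, 3.1]. Speed limits (rad/s): [2.79, 2.79, 3.14, 3.14, 3.14, 3.14].

### API

Orientations are given as a unit quaternion [x, y, z, w].
In Python, from bench import arm, get_image, models gives the robot as it stands.
- The arm moves only by the tool arm_command, never from a script. Its argument "rows" is a list of rows, each an object of numbers: "dx", "dy", "dz": the shift along the tool's x, y, z in m; "wx", "wy", "wz": the turn, a rotation vector about the tool's x, y, z in degrees; "gripper": the closure, from -1 (fully open) to 1 (shut). A call has exactly 8 rows; each row is the pose to reach, as a shift and turn from the pose measured when the call began, along the tool's axes at that moment; what a row does not reach only later rows make up. A row lasts 1/10 s, in which the tool goes at most 50 mm and 8.59 degrees, less where a joint would pass 70% of its speed; a pose out of reach is approached as far as the arm can. A call with a gripper value outside its range is refused whole. The fingers move at their own pace and stop on an object; the grip force is fixed at half the most. Time passes only in rows, so rows that repeat a pose let the fingers close, or fill a call up. It gives the time, the measured TCP pose, the force and the opening at its end, in the units of the state.
- arm.read_state(): the state, without advancing time (a new reading comes with each control period).
- get_image(name): name is "side" or "top"; returns a dict with "img" (420x560x3 uint8, red, green, blue), "K" (3x3 intrinsics, pixels), "k1" (the pictures are not rectified: a ray, as slopes to the right and down, at radius r is drawn at 1 + k1 r^2 times it, then the intrinsics apply), "rvec" (rotation vector, rad) and "tvec" (3), from world to camera coordinates, as OpenCV has them. Camera axes: x right, y down, z forward; pixel columns grow to the right and rows downward; lengths in mm; the calibration is good to about 2 mm. A picture is of the moment at which its call begins. There is no depth.
- arm.job_done(): hands the job in, once; it reports no verdict.
Trained networks look in the newest picture that a camera, given by its name, has taken for a name from the list of things; names that differ only in an ending like _2 or _b are one class to them, and where a whole thing is asked for, a point or a joint stands for the part that bears it (a point fixed in the world has none). Each returns a list of dicts, best first, with "conf" (0 to 1); they miss things now and then, are a little off and sometimes report something else, mostly with a low value. They report only what shows in the picture. A call takes as long as a camera call.
- models.cut_out(camera, query): "mask" (420x560 bool, what is visible of it) and "extent" ([left, top, right, bottom] in pixels, round what is visible of it).
The state is a dict: "clock": time; "joints": joint angles; "joint_vel": joint speeds; "joint_efforts": joint torques, N m; "position": TCP position; "ee_rot": TCP orientation; "contact_force": force on the tool from outside, world axes, zero at the start; "wrist_torque": the same for the moment, N m; "gripper_width": finger opening in mm.
Only numpy, scipy, OpenCV 4.12 (cv2) and the standard library are available. Lean on these libraries where they do the work, as an engineer would, in place of code of your own. Each camera call takes 0.05 s, during which the arm holds its last target.

### The job

Take the U-bolt with the orange saddle off the wooden rack and set it astride the copper pipe, so that both legs go through the two holes of the grey hole strip under the pipe, and push it down until it is fully home with its saddle resting on the pipe, then let go. The strip's holes lie somewhere between the red ring and the brass nut: feel for them gently and never force the U-bolt against the thin pipe or its bracket (push down with no more than about 20 N). Leave the blue U-bolt, the rack and everything else on the table where they are.

Things in the scene. Friction and masses are not known exactly. Their poses are not given: they have to be found in the camera images.
- ubolt: U-bolt to fit: steel U of 8 mm round rod, orange saddle block moulded inside its bend. Origin: centre of the saddle's flat underside; z up to the bend (crown top 46 mm up). Legs at y = +22 and -22 mm (52 mm over the outsides) reach 50 mm below the origin, ends square with a small blunt point. About 0.18 kg.
- saddle_grip (a point): Best grip on the orange saddle: 26 mm above the U-bolt's origin, same axes. The saddle is 26 mm thick along x (fingers close along x); it is 36 mm wide in y from 0 to 16 mm above the origin and 26 mm wide from 16 to 32 mm. Keep fingertips above the underside: it comes to lie on the pipe.
- bracket: Fixed bracket: steel base 300 x 120 mm, two wooden blocks (at x = +-125 mm, tops at 63 mm) carrying a level copper pipe, 22 mm in diameter, along x at y = 0, axis at z = 64 mm, top at 75 mm. Origin: centre of the underside, z up. U-bolt's origin here: z = 100 mm as its legs touch the hole strip, 75 mm fully home. All contact forces on the bracket, lips' side grip included, add up to under 40 N: push with 20 N at most.
- mark (a point): Red ring, 5 mm wide, round the pipe at the bracket's x = 0; the point is on top of the pipe (z = 75 mm). Axes as the bracket: x along the pipe to the brass nut (34 mm across, 150 to 174 mm from the ring), z up.
- start (a point): Where a search can begin: on the top plane (z = 50 mm) of the smooth grey hole strip under the pipe, 5 mm along x from the ring. The strip is bolted in an unknown place along x and does not shift. Its two holes (10 mm along x, 13 mm along y, right through its 16 mm, at y = +22 and -22 mm) share one x, somewhere from 5 to 45 mm beyond this point in +x.
- lips (a point): 17 mm straight below start: the level at which, in each hole, a sprung rubber lip on the outer side grips the leg. The lips begin 7 mm below the strip's top: pushing the legs past them and home takes about 3 to 9 N over the last 18 mm (most as they pass the lips), then the saddle meets the pipe and the force rises steeply. The lips hold the U-bolt where it is left.
- rack: Fixed wooden rack: base 220 x 100 x 15 mm with an upright fin 220 mm long (x), 20 mm thick (y), its top at z = 80 mm. The two U-bolts straddle the fin, 100 mm apart along it, saddles resting on its top. Origin: centre of the underside.
- spare: A narrower U-bolt (36 mm between leg centres) with a blue saddle, also on the rack; leave it alone. Origin: centre of its saddle's underside.
- bottle_a: Glass bottle with red cap, 68 mm in diameter, 220 mm tall; leave alone. Origin: centre of its underside.
- bottle_b: Second glass bottle like it; leave alone. Origin: centre of its underside.
- beaker: Glass beaker, 100 mm in diameter, 120 mm tall; leave alone. Origin: centre of its underside.
- cup: Steel measuring cup, 70 mm in diameter, 70 mm tall; leave alone. Origin: centre of its underside.
- wrench: Wrench lying on the table along its x axis; leave alone. Origin: middle of its underside.
- collar: Brass collar ring, 48 mm in diameter, 20 mm tall; leave alone. Origin: centre of its underside.

How it is judged:
By the outcome, as a careful person would: the job done as asked, in the order asked, and still so for the second after the job is handed in, with the robot touching nothing.
It also fails if it takes over 72 s, if anything falls off the work surface, if the arm or the gripper's body presses on something with over 40 N, if the wrist force passes 120 N, or if a joint passes its speed limit or range.

## Working session

There is one attempt and no reset: what is moved stays moved. The work goes in short steps, Python scripts to look and compute and a tool call to move; the robot and the scene stay as the last step left them, time stands still between calls to the robot, and variables do not carry over. Pictures are saved under pics/ and viewed, and the job is handed in when it is done.

Besides the shell and the picture viewer there is one more tool, called after "Call:" by a JSON object that holds its "api" and its "payload", one argument or row to a line. arm_command: Moves the arm, as the interface text tells. Its arguments: {"type":"object","properties":{"rows":{"type":"array"}},"required":["rows"]}

```bash
ls; mkdir -p pics; python3 - <<'E'
from bench import arm,get_image,models
import cv2,numpy as np,pickle
s=arm.read_state();print(s,arm.grip_depth)
for n in("side","top"):
    d=get_image(n);cv2.imwrite(f"pics/{n}0.png",d["img"][:,:,::-1]);pickle.dump(d,open(f"{n}0.pkl","wb"))
    print(n,d["K"],d["k1"],d["rvec"],d["tvec"])
E
```

```text
pics
{'clock': 0.0, 'joints': array([ 1.41759933e+00,  3.85573635e-01,  6.62105577e-03, -4.74313994e-04,
       -1.19400318e+00, -2.58608108e-01]), 'joint_vel': array([-0.00125113, -0.00090626,  0.00037587, -0.00017973, -0.00063786,
       -0.00192731]), 'joint_efforts': array([ 3.09178749e-04, -3.92287838e+01,  1.88400525e+01,  4.18626085e+00,
       -4.73444990e-03,  7.58663425e-07]), 'position': array([249.91584168, 572.22209519, 230.21307255]), 'ee_rot': array([-0.69204196,  0.1453996 ,  0.69227282,  0.14385835]), 'contact_force': array([ 0.37024898,  0.27929404, -0.06353363]), 'wrist_torque': array([-0.05268451, -0.02563579,  0.02683599]), 'gripper_width': 85.55132640370056} 18.700000000000003
side [[442.38710024   0.         276.27066905]
 [  0.         442.38710024 205.71567988]
 [  0.           0.           1.        ]] 0.010862990999199594 [ 2.36594934 -0.25947391  0.08256611] [-527.68209887  155.15789345 1201.74380067]
top [[441.05670852   0.         284.75175601]
 [  0.         441.05670852 214.76101918]
 [  0.           0.           1.        ]] -0.03958253125269728 [ 2.19909797 -2.14049932  0.07134114] [  17.679478    540.19361302 1203.86451009]
```

View pics/side0.png

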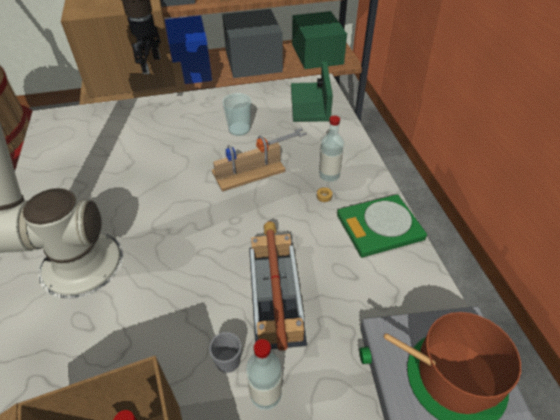

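View pics/top0.png

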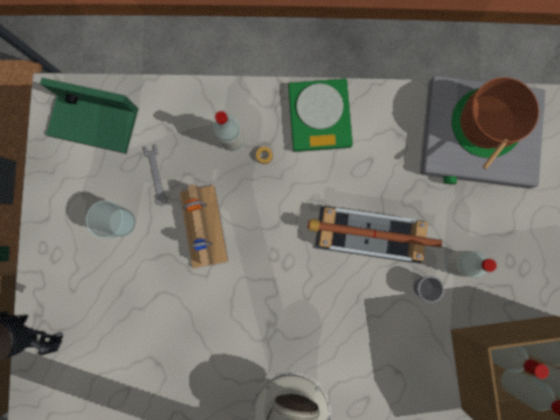

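```bash
cat > h.py <<'E'
import cv2,numpy as np,pickle
from scipy.spatial.transform import Rotation as Ro
def dist(d): return np.array([d["k1"],0,0,0,0.])
def proj(d,P): 
    return cv2.projectPoints(np.float64(P).reshape(-1,1,3),np.float64(d["rvec"]),np.float64(d["tvec"]),np.float64(d["K"]),dist(d))[0].reshape(-1,2)
def unproj(d,uv,z):
    uv=np.float64(uv).reshape(-1,1,2)
    n=cv2.undistortPoints(uv,np.float64(d["K"]),dist(d)).reshape(-1,2)
    R=cv2.Rodrigues(np.float64(d["rvec"]))[0];t=np.float64(d["tvec"]).ravel()
    c=-R.T@t
    r=np.c_[n,np.ones(len(n))]@R
    return c+r*((z-c[2])/r[:,2])[:,None]
E
python3 - <<'E'
from bench import models
import pickle,cv2,numpy as np
for c in("side","top"):
    for q in("ubolt","bracket","rack","spare","mark","bottle_a","beaker","cup","wrench","collar"):
        r=models.cut_out(c,q)
        for k in r[:2]:
            m=k["mask"];ys,xs=np.nonzero(m)
            print(c,q,round(k["conf"],2),np.round(k["extent"]),"cent",xs.mean().round(1),ys.mean().round(1),m.sum())
        pickle.dump(r[0]["mask"] if r else None,open(f"m_{c}_{q}.pkl","wb"))
E
```

```text
side ubolt 0.63 [255. 136. 269. 152.] cent 262.1 144.0 116
side ubolt 0.38 [224.  91. 255. 138.] cent 237.5 113.4 1061
side bracket 0.57 [249. 223. 307. 350.] cent 275.9 290.5 5463
side rack 0.88 [209. 141. 286. 192.] cent 248.1 167.2 2017
side spare 0.68 [223. 144. 238. 173.] cent 230.9 155.0 200
side mark 0.71 [250. 220. 305. 350.] cent 276.0 290.5 5172
side bottle_a 0.79 [248. 338. 280. 410.] cent 264.0 376.2 1886
side bottle_a 0.63 [320. 114. 345. 182.] cent 331.5 152.1 1137
side beaker 0.8 [226.  93. 250. 136.] cent 237.7 112.7 949
side cup 0.64 [213. 331. 243. 372.] cent 226.1 351.4 981
side wrench 0.68 [270. 130. 305. 145.] cent 284.1 137.3 114
side collar 0.69 [318. 186. 332. 203.] cent 324.0 194.2 196
top ubolt 0.64 [181. 201. 207. 212.] cent 192.5 204.1 167
top bracket 0.64 [308. 206. 445. 262.] cent 371.4 234.4 4954
top rack 0.81 [180. 184. 229. 267.] cent 203.6 226.4 2506
top rack 0.51 [191. 240. 212. 251.] cent 199.4 243.9 127
top spare 0.31 [257. 150. 278. 162.] cent 264.1 154.6 159
top bottle_a 0.74 [444. 254. 496. 279.] cent 468.2 264.1 1064
top bottle_a 0.72 [211. 108. 244. 153.] cent 227.6 130.9 864
top beaker 0.78 [ 85. 196. 136. 242.] cent 109.4 219.6 1504
top beaker 0.57 [190. 237. 214. 250.] cent 200.2 243.9 149
top cup 0.88 [411. 279. 444. 301.] cent 428.8 288.8 589
top wrench 0.79 [145. 144. 168. 204.] cent 155.5 172.4 380
top collar 0.48 [254. 147. 273. 163.] cent 263.8 154.5 169
```

```bash
python3 - <<'E'
import pickle,cv2,numpy as np
def crop(n,x0,y0,x1,y1,s,out):
    im=pickle.load(open(n+"0.pkl","rb"))["img"][:,:,::-1][y0:y1,x0:x1]
    return cv2.resize(np.ascontiguousarray(im),None,fx=s,fy=s,interpolation=cv2.INTER_CUBIC)
cv2.imwrite("pics/c1.png",crop("top",300,195,450,275,5,0))
cv2.imwrite("pics/c2.png",crop("side",240,215,315,355,4.2,0))
a=crop("top",170,175,240,275,5,0);b=crop("side",200,125,300,200,4.5,0)
c=np.zeros((500,350+450,3),np.uint8);c[:a.shape[0],:350]=a;c[:b.shape[0],350:350+b.shape[1]]=b[:,:450]
cv2.imwrite("pics/c3.png",c)
E
```

```text
(no output)
```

View pics/c1.png

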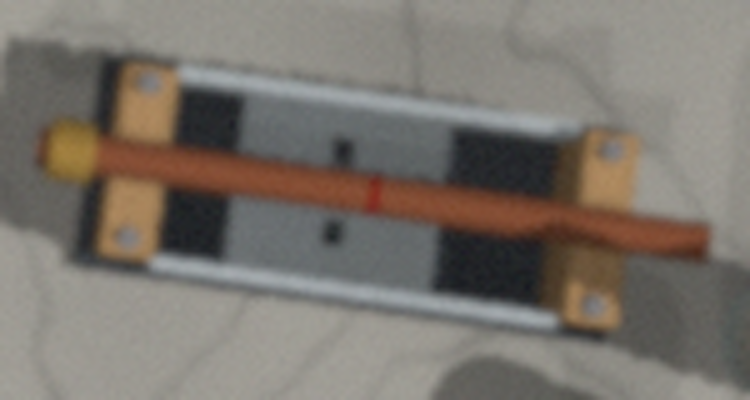

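View pics/c2.png

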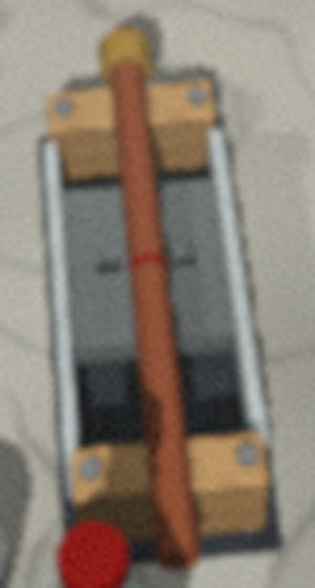

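View pics/c3.png

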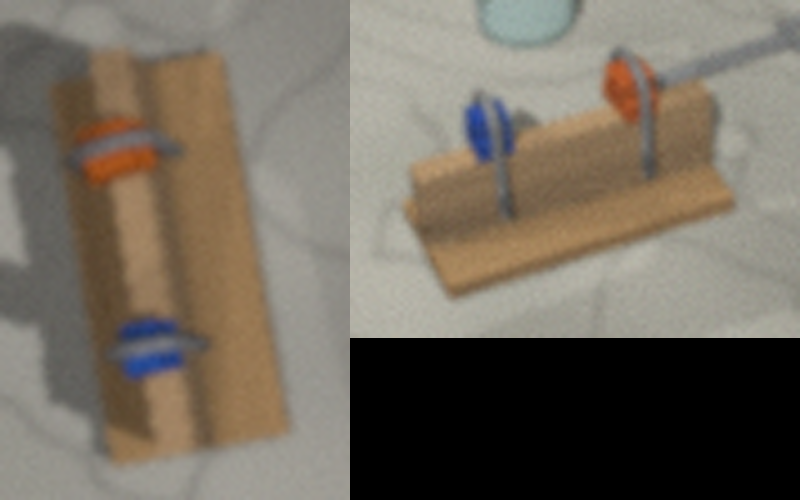

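```bash
cat >> h.py <<'E'
def tri(ds,uvs):
    A=[];b=[]
    for d,uv in zip(ds,uvs):
        p=unproj(d,[uv],0)[0];R=cv2.Rodrigues(np.float64(d["rvec"]))[0];c=-R.T@np.float64(d["tvec"]).ravel()
        v=(p-c)/np.linalg.norm(p-c);M=np.eye(3)-np.outer(v,v);A.append(M);b.append(M@c)
    A=np.vstack(A);b=np.hstack(b);x,r,_,_=np.linalg.lstsq(A,b,rcond=None);return x,np.sqrt(r)
E
python3 - <<'E'
from h import *
T=pickle.load(open("top0.pkl","rb"));S=pickle.load(open("side0.pkl","rb"))
for d in(T,S):
    R=cv2.Rodrigues(np.float64(d["rvec"]))[0];print("cam",-R.T@np.float64(d["tvec"]).ravel())
tp={"ring":(375,193),"nut":(70,150),"h1":(343,152),"h2":(332,233)}
sp={"ring":(148,260),"nut":(125,52),"h1":(185,260),"h2":(108,267)}
P={}
for k in tp:
    a=np.array(tp[k])/5+[300,195]-.4;b=np.array(sp[k])/4.2+[240,215]-.4
    P[k]=tri((T,S),(a,b));z=64 if k in("ring","nut") else 50
    print(k,P[k],unproj(T,[a],z)[0],unproj(S,[b],z)[0])
v=P["nut"][0]-P["ring"][0];print("len",np.linalg.norm(v),np.degrees(np.arctan2(v[1],v[0])))
v=P["h1"][0]-P["h2"][0];print("holes",np.linalg.norm(v),np.degrees(np.arctan2(v[1],v[0])))
# orange masks
for n,d in(("top",T),("side",S)):
    hsv=cv2.cvtColor(d["img"],cv2.COLOR_RGB2HSV)
    m=pickle.load(open(f"m_{n}_ubolt.pkl","rb"))
    ys,xs=np.nonzero(m);print(n,np.median(hsv[ys,xs],axis=0))
    x0,y0,x1,y1=(170,185,225,225) if n=="top" else (240,125,290,165)
    H=hsv[y0:y1,x0:x1].astype(int);mm=((H[...,0]<12)&(H[...,1]>150))
    ys,xs=np.nonzero(mm);print(mm.sum(),xs.mean()+x0,ys.mean()+y0)
E
```

```text
cam [ 437.25313223    8.81360011 1245.0475818 ]
cam [ 379.4509459  -816.50210632  967.49771155]
ring (array([ 492.53874572, -208.52376015,   72.33902795]), array([0.00894101])) [ 492.9382238  -210.06988183   64.        ] [ 493.58584451 -202.85971287   64.        ]
nut (array([511.66108626, -46.3833227 ,  68.46277562]), array([0.40644936])) [511.6554995  -46.56501155  64.        ] [512.60715494 -42.57072029  64.        ]
h1 (array([ 516.42353876, -195.7804378 ,   46.46697642]), array([1.17697605])) [ 515.36280481 -195.08368523   50.        ] [ 516.73045546 -198.19787985   50.        ]
h2 (array([ 471.56628365, -190.34173329,   46.13512037]), array([0.12269209])) [ 471.3694736  -189.69183517   50.        ] [ 471.26625781 -192.97309949   50.        ]
len 163.31016715248396 83.2737837868559
holes 45.186977897360265 -6.9130668039367995
top [ 10. 127. 120.]
42 192.6904761904762 204.45238095238096
side [  9.  140.5 140.5]
60 260.06666666666666 144.98333333333335
```

```bash
cat > fit.py <<'E'
from h import *
from scipy.optimize import minimize
def saddle():
    pts=[]
    for x in(-13,13):
        for y,z in((-18,0),(18,0),(-18,16),(18,16),(-13,16),(13,16),(-13,32),(13,32)): pts.append((x,y,z))
    return np.float64(pts)
def rod(off=22,leg=-50):
    a=np.linspace(0,np.pi,21);r=off
    top=np.c_[0*a,r*np.cos(a),46-4-r+r*np.sin(a)]
    return np.vstack([[0,off,leg],top,[0,-off,leg]])
def place(P,x,y,z,yaw):
    return P@Ro.from_euler("z",yaw).as_matrix().T+[x,y,z]
def render(d,x,y,z,yaw,s=4,box=None,off=22):
    H,W=d["img"].shape[:2]
    x0,y0,x1,y1=box
    m=np.zeros(((y1-y0)*s,(x1-x0)*s),np.uint8)
    q=proj(d,place(saddle(),x,y,z,yaw))
    for i in (range(0,4),range(4,8)): pass
    S=saddle();lo=S[:,2]<=16;
    for sel in ((np.isin(S[:,2],[0,16])&(abs(S[:,1])==18)),(abs(S[:,1])==13)):
        h=cv2.convexHull(((q[sel]-[x0-.5,y0-.5])*s*16).astype(np.int32).reshape(-1,1,2))
        cv2.fillConvexPoly(m,h,255,shift=4)
    r=proj(d,place(rod(off),x,y,z,yaw));k=(x0+x1)//2
    R=cv2.Rodrigues(np.float64(d["rvec"]))[0];dep=(R@np.array([x,y,z])+np.float64(d["tvec"]).ravel())[2]
    w=max(1,int(round(8*d["K"][0,0]/dep*s)))
    cv2.polylines(m,[((r-[x0-.5,y0-.5])*s).astype(np.int32).reshape(-1,1,2)],False,0,w)
    return cv2.resize(m,(x1-x0,y1-y0),interpolation=cv2.INTER_AREA)/255.
E
python3 - <<'E'
from fit import *
D={n:pickle.load(open(n+"0.pkl","rb")) for n in("top","side")}
B={"top":(170,185,225,225),"side":(240,125,290,165)}
obs={}
for n,d in D.items():
    x0,y0,x1,y1=B[n];I=d["img"][y0:y1,x0:x1].astype(float)
    o=(I[...,0]-I[...,2])/(I.max(2)+1e-6)  # saturation like
    r=I[...,0]-I[...,1]
    obs[n]=np.clip((r-35)/50,0,1)   # orange vs wood
    print(n,np.percentile(r,[50,90,95,98,100]))
    v=np.hstack([I[...,::-1].astype(np.uint8),np.repeat((obs[n]*255).astype(np.uint8)[...,None],3,2)]);cv2.imwrite(f"pics/obs_{n}.png",cv2.resize(v,None,fx=7,fy=7,interpolation=0))
def cost(p,ns=("top","side"),z=80):
    return sum(((render(D[n],p[0],p[1],z,p[2],box=B[n])-obs[n])**2).sum() for n in ns)
x0,_=tri((D["top"],D["side"]),((193,204.3),(260.6,144.9)));print(x0)
for ns in (("top",),("side",),("top","side")):
    best=None
    for yaw in np.radians(range(-90,90,15)):
        r=minimize(cost,[x0[0],x0[1],yaw],args=(ns,),method="Nelder-Mead",options=dict(initial_simplex=[[x0[0],x0[1],yaw],[x0[0]+8,x0[1],yaw],[x0[0],x0[1]+8,yaw],[x0[0],x0[1],yaw+.2]]))
        if best is None or r.fun<best.fun:best=r
    print(ns,best.x,np.degrees(best.x[2]),best.fun)
p=best.x;np.save("ub.npy",p)
out=[]
for n,d in D.items():
    x0,y0,x1,y1=B[n];y1+=15;s=8
    im=cv2.resize(np.ascontiguousarray(d["img"][y0:y1,x0:x1,::-1]),None,fx=s,fy=s,interpolation=cv2.INTER_CUBIC)
    q=lambda P:((proj(d,P)-[x0-.5,y0-.5])*s).astype(int)
    cv2.polylines(im,[q(place(rod(),p[0],p[1],80,p[2])).reshape(-1,1,2)],False,(0,255,0),1)
    for u in q(place(saddle(),p[0],p[1],80,p[2])): cv2.circle(im,tuple(int(t) for t in u),3,(255,255,0),-1)
    out.append(im)
h=max(o.shape[0] for o in out)
c=np.hstack([np.pad(o,((0,h-o.shape[0]),(0,0),(0,0))) for o in out]);cv2.imwrite("pics/ubfit.png",cv2.resize(c,(800,int(c.shape[0]*800/c.shape[1]))))
E
```

```text
top [20.   31.   41.   66.02 82.  ]
side [ 3.   28.   37.05 69.   91.  ]
[552.44413944 274.12687536  92.93721669]
('top',) [5.52144386e+02 2.78898354e+02 4.37385980e-01] 25.060370649474336 30.04800061514802
('side',) [549.46130218 280.81664759   0.57614161] 33.010482614653554 16.343569242599003
('top', 'side') [5.50833028e+02 2.78331639e+02 5.45184990e-01] 31.236799004595017 50.70084167627836
```

View pics/ubfit.png

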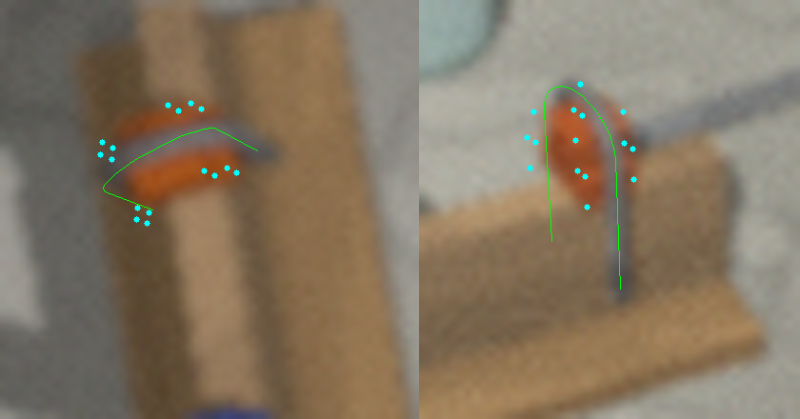

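```bash
cat > fit2.py <<'E'
from fit import *
import sys
D={n:pickle.load(open(n+"0.pkl","rb")) for n in("top","side")}
B={"top":(170,185,225,225),"side":(240,125,290,165)}
obs={}
for n,d in D.items():
    x0,y0,x1,y1=B[n];I=d["img"][y0:y1,x0:x1].astype(float)
    r=(I[...,0]-I[...,1])/(I[...,0]+20)
    print(n,np.percentile(r,[50,90,95,98,100]))
    obs[n]=np.clip((r-.28)/.22,0,1)
v=[cv2.resize((np.dstack([obs[n]]*3)*255).astype(np.uint8),None,fx=7,fy=7,interpolation=0) for n in D]
cv2.imwrite("pics/obs.png",np.hstack(v)[:, :800])
def cost(p,ns=("top","side"),z=80):
    return sum(((cv2.GaussianBlur(render(D[n],p[0],p[1],z,p[2],box=B[n]),(0,0),.8)-obs[n])**2).sum() for n in ns)
x0=[552,277]
for ns in (("top",),("side",),("top","side")):
    best=None
    for yaw in np.radians([-30,-15,0,15,30]):
        r=minimize(cost,[x0[0],x0[1],yaw],args=(ns,),method="Nelder-Mead",options=dict(initial_simplex=[[x0[0],x0[1],yaw],[x0[0]+8,x0[1],yaw],[x0[0],x0[1]+8,yaw],[x0[0],x0[1],yaw+.2]]))
        print(ns,r.x[:2].round(1),np.degrees(r.x[2]).round(1),r.fun)
        if best is None or r.fun<best.fun:best=r
p=best.x;np.save("ub.npy",p)
out=[]
for n,d in D.items():
    x0,y0,x1,y1=B[n];y1+=15;s=8
    im=cv2.resize(np.ascontiguousarray(d["img"][y0:y1,x0:x1,::-1]),None,fx=s,fy=s,interpolation=cv2.INTER_CUBIC)
    q=lambda P:((proj(d,P)-[x0-.5,y0-.5])*s).astype(int)
    cv2.polylines(im,[q(place(rod(),p[0],p[1],80,p[2])).reshape(-1,1,2)],False,(0,255,0),1)
    for u in q(place(saddle(),p[0],p[1],80,p[2])): cv2.circle(im,tuple(int(t) for t in u),3,(255,255,0),-1)
    out.append(im)
h=max(o.shape[0] for o in out)
c=np.hstack([np.pad(o,((0,h-o.shape[0]),(0,0),(0,0))) for o in out]);c=cv2.resize(c,(800,int(c.shape[0]*800/c.shape[1])))
o=cv2.imread("pics/obs.png");o=np.pad(o,((0,0),(0,800-o.shape[1]),(0,0)))
cv2.imwrite("pics/ubfit2.png",cv2.resize(np.vstack([c,o]),(800,600)))
E
python3 fit2.py
```

```text
top [0.15384615 0.19300239 0.28593474 0.40831111 0.45833333]
side [0.01648352 0.1675421  0.23784596 0.41106451 0.4695122 ]
('top',) [550.7 275.4] -44.3 41.01511842896963
('top',) [554.8 276.5] 8.6 23.156091947403446
('top',) [554.6 277.8] 9.2 23.42869375815018
('top',) [552.7 279.5] 18.5 23.31157507339189
('top',) [552.8 279. ] 16.8 23.284121409679532
('side',) [554.7 275.7] -30.8 21.09331258255932
('side',) [558.1 276.4] -24.1 21.523680021507666
('side',) [549.6 279.3] 27.9 14.087765903243579
('side',) [549.5 280.4] 29.4 14.174275709720668
('side',) [550.  281.8] 28.3 13.82552959099823
('top', 'side') [552.  279.8] -37.3 65.50188310054352
('top', 'side') [555.2 276.3] 9.6 49.25533503387015
('top', 'side') [550.7 280.1] 26.7 38.88676143606122
('top', 'side') [550.5 280.4] 28.0 38.62262993068052
('top', 'side') [550.8 280.5] 27.3 38.40895164702588
```

View pics/ubfit2.png

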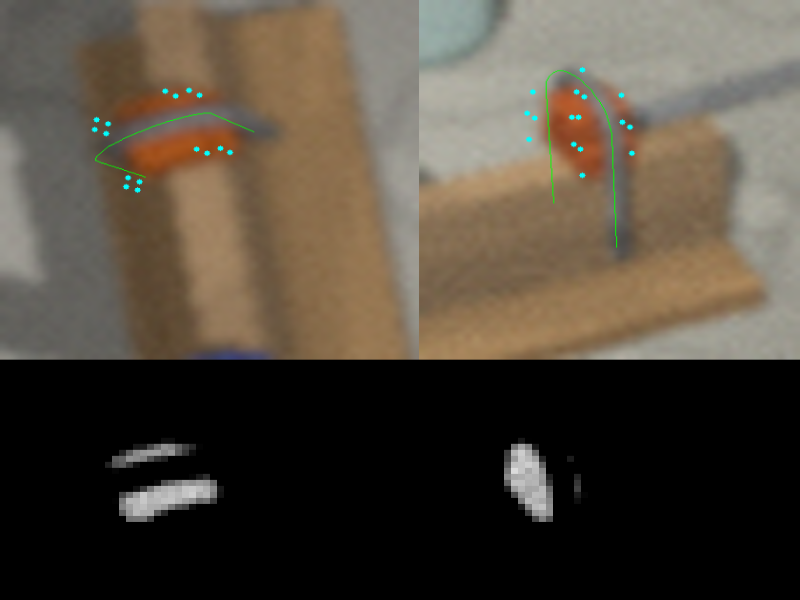

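```bash
python3 - <<'E'
import pickle,cv2,numpy as np
def crop(n,x0,y0,x1,y1,s,out):
    im=pickle.load(open(n+"0.pkl","rb"))["img"][:,:,::-1][y0:y1,x0:x1]
    im=cv2.resize(np.ascontiguousarray(im),None,fx=s,fy=s,interpolation=cv2.INTER_CUBIC)
    for i in range(0,x1-x0,5):
        cv2.putText(im,str(x0+i),(i*s,10),0,.35,(0,0,0),1);cv2.line(im,(i*s+s//2,12),(i*s+s//2,18),(0,0,0),1)
    for i in range(0,y1-y0,5):
        cv2.putText(im,str(y0+i),(0,i*s+s//2+4),0,.35,(0,0,0),1);cv2.line(im,(26,i*s+s//2),(32,i*s+s//2),(0,0,0),1)
    return im
cv2.imwrite("pics/d1.png",crop("top",178,192,214,216,20,0))
cv2.imwrite("pics/d2.png",crop("side",248,132,278,168,16,0))
E
```

```text
(no output)
```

View pics/d1.png

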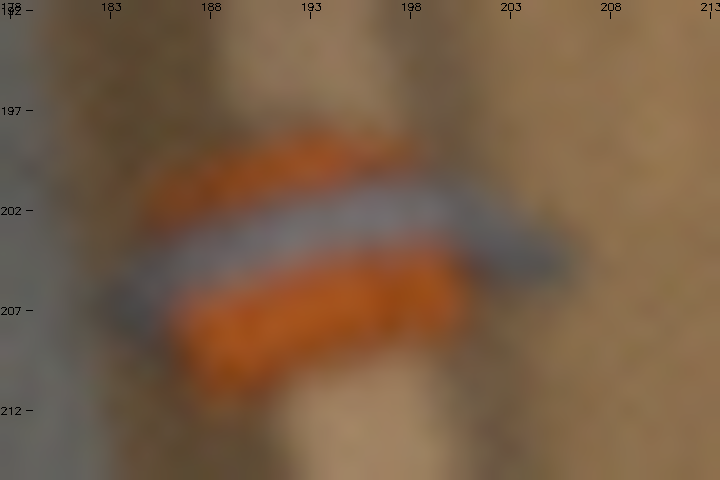

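View pics/d2.png

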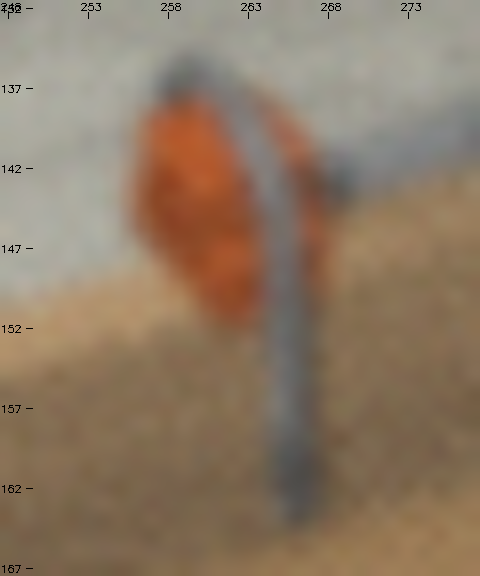

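```bash
cat > fit3.py <<'E'
from fit import *
from scipy.optimize import least_squares
D={n:pickle.load(open(n+"0.pkl","rb")) for n in("top","side")}
O={"top":[(184.2,206.8),(187,204.6),(192,203.2),(197,202.1),(200,202.1),(203,203.4)],"side":[(265.6,158),(265.2,152),(264.8,147),(263.8,142),(262,138.8),(260,136.6)]}
tip={"top":(205.6,204.6),"side":(266,163.6)}
def dense(P):
    return np.vstack([np.linspace(P[i],P[i+1],20) for i in range(len(P)-1)])
RD=dense(rod())
def res(p,z=80,ns=("top","side")):
    r=[]
    for n in ns:
        q=proj(D[n],place(RD,p[0],p[1],z,p[2]))
        for o in O[n]:
            d=q-np.array(o);i=np.argmin((d**2).sum(1));r+=list(d[i])
        t=proj(D[n],place(np.array([[0,-22,-50.]]),p[0],p[1],z,p[2]))[0]-np.array(tip[n]);r+=list(t*1.0)
    return np.array(r)
for ns in(("top",),("side",),("top","side")):
    best=min((least_squares(res,[552,277,y],kwargs=dict(ns=ns),x_scale=[1,1,.05],diff_step=1e-4) for y in(-.3,0,.2,.5)),key=lambda r:r.cost)
    print(ns,best.x[:2].round(1),np.degrees(best.x[2]).round(1),best.cost.round(2),best.fun.round(1))
r=min((least_squares(lambda p:res(p[:3],p[3]),[552,277,y,80],x_scale=[1,1,.05,1],diff_step=1e-4) for y in(-.3,0,.2,.5)),key=lambda r:r.cost)
print("free z",r.x,np.degrees(r.x[2]),r.cost)
p=best.x;np.save("ub.npy",p)
E
python3 fit3.py
python3 - <<'E'
from fit import *
T=pickle.load(open("top0.pkl","rb"));S=pickle.load(open("side0.pkl","rb"))
# rack from c3 crops: top scale5 origin(170,175); side scale 4.5 origin (200,125), offset 350
t=lambda x,y:(x/5+170-.4,y/5+175-.4); s=lambda x,y:((x-350)/4.5+200-.4,y/4.5+125-.4)
# fin top corners in top image: far end (88..130, 50), near end (150..192,455)
for n,q in(("finfarL",t(90,50)),("finfarR",t(128,50)),("finnearL",t(152,450)),("finnearR",t(192,447))): print(n,unproj(T,[q],80)[0])
for n,q in(("baseFR",t(220,53)),("baseNR",t(288,430))): print(n,unproj(T,[q],15)[0])
for n,q in(("fin near-cam L top",s(414,167)),("fin R top",s(712,88))): print(n,unproj(S,[q],80)[0])
for n,q in(("base L",s(450,292)),("base R",s(733,200))): print(n,unproj(S,[q],15)[0])
E
```

```text
('top',) [553.9 274.3] 18.5 0.08 [-0.   0.   0.   0.1 -0.  -0.2 -0.  -0.1  0.1 -0.2  0.1  0.1 -0.1  0.2]
('side',) [551.5 275.4] 24.1 0.15 [-0.1  0.1  0.  -0.2  0.2  0.2  0.1 -0.   0.1 -0.  -0.   0.1 -0.3 -0.2]
('top', 'side') [553.6 274. ] 18.2 0.46 [-0.   0.   0.1  0.2  0.   0.  -0.   0.1  0.  -0.1 -0.1  0.1 -0.   0.4
 -0.  -0.3  0.1  0.3  0.3 -0.2  0.2 -0.1  0.3 -0.2  0.1 -0.2 -0.2  0.2]
free z [5.53636715e+02 2.74283045e+02 3.17535504e-01 7.93659893e+01] 18.19344421740007 0.4350074585503871
finfarL [609.0402126  293.95061195  80.        ]
finfarR [609.53217349 273.42640692  80.        ]
finnearL [396.86914589 251.19442687  80.        ]
finnearR [399.07680708 230.0306433   80.        ]
baseFR [618.69600873 235.78089063  15.        ]
baseNR [407.9448802  189.05186476  15.        ]
fin near-cam L top [396.7697336  242.32153486  80.        ]
fin R top [613.7360353 279.6494412  80.       ]
base L [407.05354365 182.7948946   15.        ]
base R [617.81082729 231.13154646  15.        ]
```

```bash
python3 - <<'E'
from fit import *
T=pickle.load(open("top0.pkl","rb"));S=pickle.load(open("side0.pkl","rb"))
print("caps z220: a",unproj(T,[(222,117)],220)[0],"b",unproj(T,[(489.5,265.5)],220)[0])
print("caps side: a",unproj(S,[(335,119)],220)[0],"b",unproj(S,[(263,346)],220)[0])
print("cup",unproj(T,[(430,288)],70)[0],"beaker rim",unproj(T,[(101,218)],120)[0],"base",unproj(T,[(120,221)],0)[0])
from bench import arm
s=arm.read_state();R=Ro.from_quat(s["ee_rot"]).as_matrix();print(R.round(3));print(s["position"])
print("tool y az",np.degrees(np.arctan2(R[1,1],R[0,1])))
E
```

```text
caps z220: a [753.41939085 184.89060136 220.        ] b [ 417.72834177 -448.35391737  220.        ]
caps side: a [754.85853372 182.68707463 220.        ] b [ 422.02842034 -450.26579261  220.        ]
cup [ 351.92073435 -356.92515792   70.        ] beaker rim [510.41981006 506.89180092 120.        ] base [511.0986303  503.94769265   0.        ]
[[-0.    -0.4   -0.916]
 [-0.    -0.916  0.4  ]
 [-1.     0.     0.   ]]
[250.11493165 572.74700918 231.29606942]
tool y az -113.59289655670388
```

```bash
cat > go.py <<'E'
import sys,numpy as np
from scipy.spatial.transform import Rotation as Ro
from bench import arm
s=arm.read_state();R=Ro.from_quat(s["ee_rot"]);p=s["position"]
print("t",round(s["clock"],2),"pos",p.round(1),"az",round(np.degrees(np.arctan2(*R.as_matrix()[[1,0],[1,1]])),2),"tilt x",R.as_matrix()[:,0].round(4),"F",s["contact_force"].round(2),"M",s["wrist_torque"].round(2),"w",round(s["gripper_width"],1),"j",np.degrees(s["joints"]).round(1))
if len(sys.argv)>1:
    x,y,z,az=map(float,sys.argv[1:5]);a=np.radians(az)
    Rt=Ro.from_matrix(np.c_[[0,0,-1],[np.cos(a),np.sin(a),0],[np.sin(a),-np.cos(a),0]])
    print("det",np.linalg.det(Rt.as_matrix()))
    print("d m",(R.inv().apply(np.array([x,y,z])-p)/1000).round(4),"w deg",np.degrees((R.inv()*Rt).as_rotvec()).round(2))
E
python3 go.py 553.6 274.1 165 -161.8
```

```text
t 1.1 pos [250.1 572.7 231.3] az -113.59 tilt x [-0. -0. -1.] F [-0.4  -0.82 -1.04] M [ 0.07  0.   -0.01] w 85.4 j [ 81.2  22.    0.5  -0.  -68.4 -14.8]
det 1.0000000000000007
d m [ 0.0663  0.1522 -0.3976] w deg [48.21  0.   -0.  ]
```

Call:
{"api": "arm_command", "payload": {
  "rows": [
    {"dx": 0.006, "dy": 0.019, "dz": -0.045, "wx": 6, "gripper": -1},
    {"dx": 0.012, "dy": 0.036, "dz": -0.09, "wx": 12, "gripper": -1},
    {"dx": 0.018, "dy": 0.054, "dz": -0.135, "wx": 18, "gripper": -1},
    {"dx": 0.024, "dy": 0.07, "dz": -0.18, "wx": 24, "gripper": -1},
    {"dx": 0.03, "dy": 0.087, "dz": -0.225, "wx": 30, "gripper": -1},
    {"dx": 0.036, "dy": 0.104, "dz": -0.27, "wx": 36, "gripper": -1},
    {"dx": 0.042, "dy": 0.12, "dz": -0.315, "wx": 42, "gripper": -1},
    {"dx": 0.048, "dy": 0.137, "dz": -0.355, "wx": 48.2, "gripper": -1}
  ]
}}

```text
validation failed for argument at $.ro...
```

```bash
python3 go.py 553.6 274.1 165 -161.8
```

```text
t 1.1 pos [250.1 572.7 231.3] az -113.59 tilt x [-0. -0. -1.] F [-0.4  -0.82 -1.04] M [ 0.07  0.   -0.01] w 85.4 j [ 81.2  22.    0.5  -0.  -68.4 -14.8]
det 1.0000000000000007
d m [ 0.0663  0.1522 -0.3976] w deg [48.21  0.   -0.  ]
```

Call:
{"api": "arm_command", "payload": {
  "rows": [
    {"dx": 0.006, "dy": 0.019, "dz": -0.045, "wx": 6.0, "wy": 0.0, "wz": 0.0, "gripper": -1.0},
    {"dx": 0.012, "dy": 0.036, "dz": -0.09, "wx": 12.0, "wy": 0.0, "wz": 0.0, "gripper": -1.0},
    {"dx": 0.018, "dy": 0.054, "dz": -0.135, "wx": 18.0, "wy": 0.0, "wz": 0.0, "gripper": -1.0},
    {"dx": 0.024, "dy": 0.07, "dz": -0.18, "wx": 24.0, "wy": 0.0, "wz": 0.0, "gripper": -1.0},
    {"dx": 0.03, "dy": 0.087, "dz": -0.225, "wx": 30.0, "wy": 0.0, "wz": 0.0, "gripper": -1.0},
    {"dx": 0.036, "dy": 0.104, "dz": -0.27, "wx": 36.0, "wy": 0.0, "wz": 0.0, "gripper": -1.0},
    {"dx": 0.042, "dy": 0.12, "dz": -0.315, "wx": 42.0, "wy": 0.0, "wz": 0.0, "gripper": -1.0},
    {"dx": 0.048, "dy": 0.137, "dz": -0.355, "wx": 48.2, "wy": 0.0, "wz": 0.0, "gripper": -1.0}
  ]
}}

```text
clock: 1.9
position: [522.2, 303.6, 183.3]
ee_rot: [0.572, -0.416, -0.572, -0.416]
contact_force: [0.1, 0.5, 0.7]
gripper_width: 85.8
```

```bash
python3 go.py 553.6 274.1 165 -161.8
```

```text
t 1.9 pos [522.2 303.6 183.3] az -162.06 tilt x [ 6.e-04  3.e-04 -1.e+00] F [0.12 0.46 0.66] M [ 0.06 -0.01  0.  ] w 85.8 j [ 45.5  22.1  -6.7   0.  -61.2 -27.6]
det 1.0000000000000007
d m [ 0.0183 -0.0208 -0.0377] w deg [-0.26  0.01  0.04]
```

Call:
{"api": "arm_command", "payload": {
  "rows": [
    {"dx": 0.006, "dy": -0.007, "dz": -0.013, "wx": 0.0, "wy": 0.0, "wz": 0.0, "gripper": -1.0},
    {"dx": 0.012, "dy": -0.014, "dz": -0.026, "wx": 0.0, "wy": 0.0, "wz": 0.0, "gripper": -1.0},
    {"dx": 0.018, "dy": -0.021, "dz": -0.0375, "wx": -0.3, "wy": 0.0, "wz": 0.0, "gripper": -1.0},
    {"dx": 0.018, "dy": -0.021, "dz": -0.0375, "wx": -0.3, "wy": 0.0, "wz": 0.0, "gripper": -1.0},
    {"dx": 0.018, "dy": -0.021, "dz": -0.0375, "wx": -0.3, "wy": 0.0, "wz": 0.0, "gripper": -1.0},
    {"dx": 0.018, "dy": -0.021, "dz": -0.0375, "wx": -0.3, "wy": 0.0, "wz": 0.0, "gripper": -1.0},
    {"dx": 0.018, "dy": -0.021, "dz": -0.0375, "wx": -0.3, "wy": 0.0, "wz": 0.0, "gripper": -1.0},
    {"dx": 0.018, "dy": -0.021, "dz": -0.0375, "wx": -0.3, "wy": 0.0, "wz": 0.0, "gripper": -1.0}
  ]
}}

```text
clock: 2.7
position: [553.4, 275.0, 165.7]
ee_rot: [0.573, -0.414, -0.573, -0.415]
contact_force: [-0.9, -0.2, -0.9]
gripper_width: 85.5
```

```bash
python3 go.py 553.6 274.1 87.5 -161.8; python3 - <<'E'
from h import *
from bench import get_image
o=[]
for n,b in(("top",(165,170,245,240)),("side",(225,100,305,170))):
    d=get_image(n);x0,y0,x1,y1=b
    im=cv2.resize(np.ascontiguousarray(d["img"][y0:y1,x0:x1,::-1]),None,fx=5,fy=5,interpolation=cv2.INTER_CUBIC)
    # project TCP and finger line
    for z,c in((166,(0,255,0)),(106,(255,0,255))):
        u=((proj(d,[(553.6,274.1,z)])[0]-[x0-.5,y0-.5])*5).astype(int);cv2.circle(im,(int(u[0]),int(u[1])),4,c,1)
    o.append(im)
cv2.imwrite("pics/hov.png",np.hstack(o))
E
```

```text
t 2.7 pos [553.4 275.  165.7] az -161.7 tilt x [ 1.1e-03  8.0e-04 -1.0e+00] F [-0.92 -0.18 -0.94] M [-0.03 -0.04 -0.  ] w 85.5 j [ 41.4  24.3  -6.    0.  -59.7 -23.1]
det 1.0000000000000007
d m [ 0.0782  0.0002 -0.001 ] w deg [0.1  0.02 0.07]
```

View pics/hov.png

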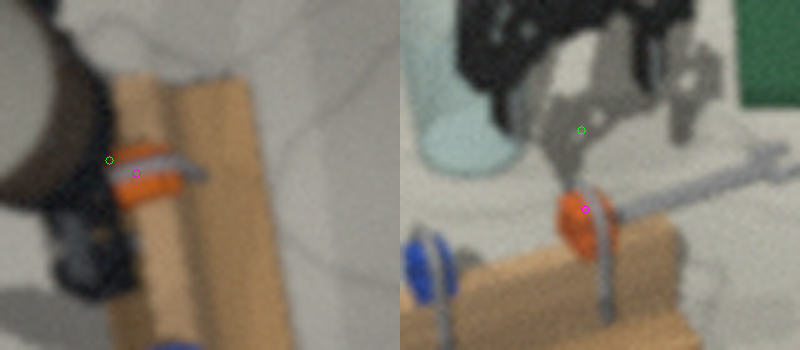

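Call:
{"api": "arm_command", "payload": {
  "rows": [
    {"dx": 0.025, "dy": 0.0, "dz": -0.0005, "wx": 0.0, "wy": 0.0, "wz": 0.0, "gripper": -1.0},
    {"dx": 0.045, "dy": 0.0, "dz": -0.001, "wx": 0.0, "wy": 0.0, "wz": 0.0, "gripper": -1.0},
    {"dx": 0.06, "dy": 0.0, "dz": -0.001, "wx": 0.0, "wy": 0.0, "wz": 0.0, "gripper": -1.0},
    {"dx": 0.07, "dy": 0.0, "dz": -0.001, "wx": 0.0, "wy": 0.0, "wz": 0.0, "gripper": -1.0},
    {"dx": 0.078, "dy": 0.0, "dz": -0.001, "wx": 0.0, "wy": 0.0, "wz": 0.0, "gripper": -1.0},
    {"dx": 0.078, "dy": 0.0, "dz": -0.001, "wx": 0.0, "wy": 0.0, "wz": 0.0, "gripper": -1.0},
    {"dx": 0.078, "dy": 0.0, "dz": -0.001, "wx": 0.0, "wy": 0.0, "wz": 0.0, "gripper": -1.0},
    {"dx": 0.078, "dy": 0.0, "dz": -0.001, "wx": 0.0, "wy": 0.0, "wz": 0.0, "gripper": -1.0}
  ]
}}

```text
clock: 3.6
position: [554.4, 274.3, 88.5]
ee_rot: [0.573, -0.413, -0.573, -0.415]
contact_force: [-0.3, -0.4, -1.0]
gripper_width: 85.5
```

```bash
python3 go.py 553.6 274.1 87.5 -161.8
```

```text
t 3.6 pos [554.4 274.3  88.5] az -161.71 tilt x [ 0.0023  0.0016 -1.    ] F [-0.35 -0.38 -0.99] M [ 0.05  0.04 -0.01] w 85.5 j [ 41.3  28.8 -10.9   0.  -50.1 -23. ]
det 1.0000000000000007
d m [0.001  0.0008 0.0001] w deg [0.09 0.05 0.16]
```

Call:
{"api": "arm_command", "payload": {
  "rows": [
    {"dx": 0.001, "dy": 0.0005, "dz": 0.0, "wx": 0.0, "wy": 0.0, "wz": 0.15, "gripper": 1.0},
    {"dx": 0.001, "dy": 0.0005, "dz": 0.0, "wx": 0.0, "wy": 0.0, "wz": 0.15, "gripper": 1.0},
    {"dx": 0.001, "dy": 0.0005, "dz": 0.0, "wx": 0.0, "wy": 0.0, "wz": 0.15, "gripper": 1.0},
    {"dx": 0.001, "dy": 0.0005, "dz": 0.0, "wx": 0.0, "wy": 0.0, "wz": 0.15, "gripper": 1.0},
    {"dx": 0.001, "dy": 0.0005, "dz": 0.0, "wx": 0.0, "wy": 0.0, "wz": 0.15, "gripper": 1.0},
    {"dx": 0.001, "dy": 0.0005, "dz": 0.0, "wx": 0.0, "wy": 0.0, "wz": 0.15, "gripper": 1.0},
    {"dx": 0.001, "dy": 0.0005, "dz": 0.0, "wx": 0.0, "wy": 0.0, "wz": 0.15, "gripper": 1.0},
    {"dx": 0.001, "dy": 0.0005, "dz": 0.0, "wx": 0.0, "wy": 0.0, "wz": 0.15, "gripper": 1.0}
  ]
}}

```text
clock: 4.4
position: [554.1, 274.3, 87.8]
ee_rot: [-0.573, 0.414, 0.573, 0.415]
contact_force: [-0.5, -0.2, 2.6]
gripper_width: 24.8
```

```bash
python3 go.py 553.6 274.1 200 -161.8
```

```text
t 4.4 pos [554.1 274.3  87.8] az -161.7 tilt x [ 5.0e-04  1.1e-03 -1.0e+00] F [-0.5  -0.19  2.61] M [0.08 0.14 0.03] w 24.8 j [ 41.3  28.9 -10.9  -0.  -50.2 -23. ]
det 1.0000000000000007
d m [-1.122e-01  4.000e-04  1.000e-04] w deg [0.1  0.05 0.05]
```

Call:
{"api": "arm_command", "payload": {
  "rows": [
    {"dx": -0.008, "dy": 0.0, "dz": 0.0, "wx": 0.0, "wy": 0.0, "wz": 0.0, "gripper": 1.0},
    {"dx": -0.02, "dy": 0.0, "dz": 0.0, "wx": 0.0, "wy": 0.0, "wz": 0.0, "gripper": 1.0},
    {"dx": -0.04, "dy": 0.0, "dz": 0.0, "wx": 0.0, "wy": 0.0, "wz": 0.0, "gripper": 1.0},
    {"dx": -0.06, "dy": 0.0, "dz": 0.0, "wx": 0.0, "wy": 0.0, "wz": 0.0, "gripper": 1.0},
    {"dx": -0.08, "dy": 0.0, "dz": 0.0, "wx": 0.0, "wy": 0.0, "wz": 0.0, "gripper": 1.0},
    {"dx": -0.1, "dy": 0.0, "dz": 0.0, "wx": 0.0, "wy": 0.0, "wz": 0.0, "gripper": 1.0},
    {"dx": -0.112, "dy": 0.0, "dz": 0.0, "wx": 0.0, "wy": 0.0, "wz": 0.0, "gripper": 1.0},
    {"dx": -0.112, "dy": 0.0, "dz": 0.0, "wx": 0.0, "wy": 0.0, "wz": 0.0, "gripper": 1.0}
  ]
}}

```text
clock: 5.2
position: [554.9, 274.7, 202.2]
ee_rot: [0.574, -0.412, -0.573, -0.416]
contact_force: [0.6, 0.5, -2.0]
gripper_width: 24.5
```

```bash
python3 go.py 494.5 -193.5 190 -96.75;  python3 - <<'E'
from h import *
from bench import get_image
o=[]
for n,b in(("top",(165,170,245,240)),("side",(225,90,305,160))):
    d=get_image(n);x0,y0,x1,y1=b
    im=cv2.resize(np.ascontiguousarray(d["img"][y0:y1,x0:x1,::-1]),None,fx=5,fy=5,interpolation=cv2.INTER_CUBIC)
    o.append(im)
cv2.imwrite("pics/lift.png",np.hstack(o))
E
```

```text
t 5.2 pos [554.9 274.7 202.2] az -161.7 tilt x [ 0.004   0.0038 -1.    ] F [ 0.55  0.46 -2.  ] M [ 0.02 -0.   -0.01] w 24.5 j [ 41.3  22.5  -3.1  -0.  -64.  -23. ]
det 1.0000000000000002
d m [ 0.0102  0.2044 -0.4255] w deg [-6.495e+01 -4.000e-02  3.300e-01]
```

View pics/lift.png

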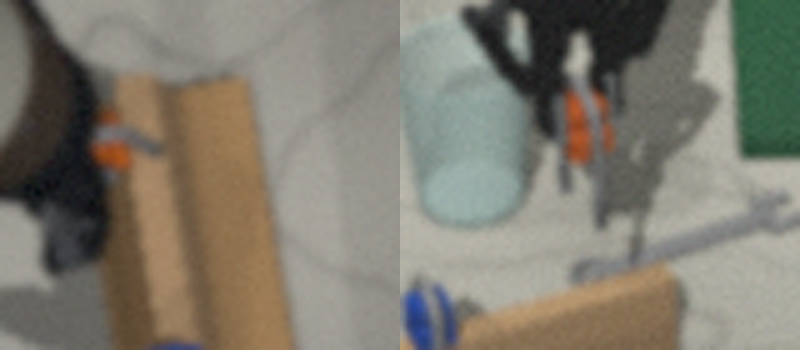

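Call:
{"api": "arm_command", "payload": {
  "rows": [
    {"dx": 0.001, "dy": 0.014, "dz": -0.03, "wx": -4.5, "wy": 0.0, "wz": 0.0, "gripper": 1.0},
    {"dx": 0.002, "dy": 0.033, "dz": -0.07, "wx": -11.0, "wy": 0.0, "wz": 0.1, "gripper": 1.0},
    {"dx": 0.003, "dy": 0.053, "dz": -0.11, "wx": -17.0, "wy": 0.0, "wz": 0.1, "gripper": 1.0},
    {"dx": 0.004, "dy": 0.073, "dz": -0.15, "wx": -24.0, "wy": 0.0, "wz": 0.2, "gripper": 1.0},
    {"dx": 0.005, "dy": 0.092, "dz": -0.19, "wx": -30.0, "wy": 0.0, "wz": 0.2, "gripper": 1.0},
    {"dx": 0.006, "dy": 0.112, "dz": -0.23, "wx": -36.0, "wy": 0.0, "wz": 0.2, "gripper": 1.0},
    {"dx": 0.007, "dy": 0.131, "dz": -0.27, "wx": -42.0, "wy": 0.0, "wz": 0.2, "gripper": 1.0},
    {"dx": 0.008, "dy": 0.15, "dz": -0.31, "wx": -48.0, "wy": 0.0, "wz": 0.2, "gripper": 1.0}
  ]
}}

```text
clock: 6.1
position: [506.9, -69.2, 189.7]
ee_rot: [-0.69, 0.145, 0.694, 0.143]
contact_force: [1.1, -0.5, -2.1]
gripper_width: 25.0
```

```bash
python3 go.py 494.5 -193.5 180 -96.75
```

```text
t 6.1 pos [506.9 -69.2 189.7] az -113.46 tilt x [-0.0058 -0.0014 -1.    ] F [ 1.09 -0.5  -2.09] M [-0.03 -0.14  0.  ] w 25.0 j [ 10.4  13.3 -18.7   0.  -58.4  56.1]
det 1.0000000000000002
d m [ 0.0099  0.119  -0.0382] w deg [-16.71   0.3   -0.17]
```

Call:
{"api": "arm_command", "payload": {
  "rows": [
    {"dx": 0.003, "dy": 0.035, "dz": -0.012, "wx": -5.0, "wy": 0.1, "wz": -0.1, "gripper": 1.0},
    {"dx": 0.006, "dy": 0.07, "dz": -0.024, "wx": -10.0, "wy": 0.2, "wz": -0.1, "gripper": 1.0},
    {"dx": 0.009, "dy": 0.1, "dz": -0.032, "wx": -14.0, "wy": 0.3, "wz": -0.2, "gripper": 1.0},
    {"dx": 0.01, "dy": 0.119, "dz": -0.038, "wx": -16.7, "wy": 0.3, "wz": -0.2, "gripper": 1.0},
    {"dx": 0.01, "dy": 0.119, "dz": -0.038, "wx": -16.7, "wy": 0.3, "wz": -0.2, "gripper": 1.0},
    {"dx": 0.01, "dy": 0.119, "dz": -0.038, "wx": -16.7, "wy": 0.3, "wz": -0.2, "gripper": 1.0},
    {"dx": 0.01, "dy": 0.119, "dz": -0.038, "wx": -16.7, "wy": 0.3, "wz": -0.2, "gripper": 1.0},
    {"dx": 0.01, "dy": 0.119, "dz": -0.038, "wx": -16.7, "wy": 0.3, "wz": -0.2, "gripper": 1.0}
  ]
}}

```text
clock: 6.9
position: [494.4, -192.6, 179.8]
ee_rot: [-0.706, 0.041, 0.706, 0.042]
contact_force: [0.2, 0.3, -2.0]
gripper_width: 25.1
```

```bash
python3 go.py 494.5 -193.5 135 -96.75;  python3 - <<'E'
from h import *
from bench import get_image
for n in("top","side"): 
    d=get_image(n);pickle.dump(d,open(n+"1.pkl","wb"))
    b=(300,185,440,265) if n=="top" else (225,200,325,340)
    x0,y0,x1,y1=b;s=5 if n=="top" else 4
    im=cv2.resize(np.ascontiguousarray(d["img"][y0:y1,x0:x1,::-1]),None,fx=s,fy=s,interpolation=cv2.INTER_CUBIC)
    cv2.imwrite(f"pics/p_{n}.png",im)
E
```

```text
t 6.9 pos [ 494.4 -192.6  179.8] az -96.7 tilt x [-2.e-04  7.e-04 -1.e+00] F [ 0.18  0.3  -2.01] M [-0.01 -0.02  0.02] w 25.1 j [ -3.8  15.5 -17.1  -0.  -57.4  87.1]
det 1.0000000000000002
d m [ 0.0448  0.001  -0.0002] w deg [0.05 0.02 0.04]
```

View pics/p_top.png

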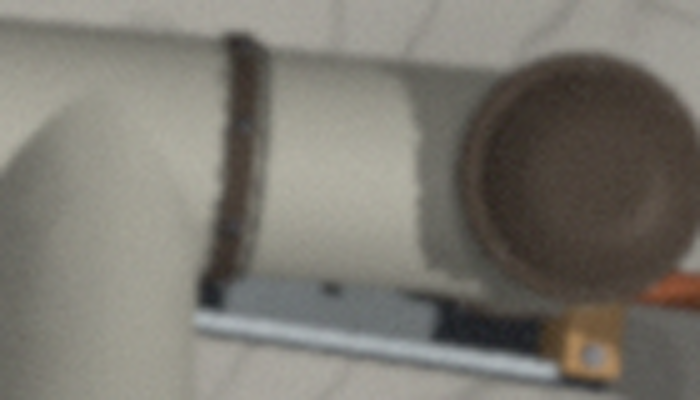

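View pics/p_side.png

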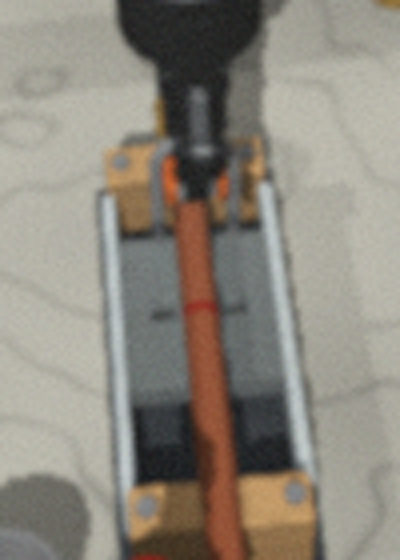

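```bash
cat > chk.py <<'E'
import sys
from fit import *
from bench import arm,get_image
n="side";d=get_image(n) if len(sys.argv)>2 else pickle.load(open("side1.pkl","rb"))
s=arm.read_state();p=s["position"];print(p)
a=np.radians(83.3);ring=np.array([492.8,-208.4]);ex=np.array([np.cos(a),np.sin(a)]);ey=np.array([-ex[1],ex[0]])
print("along",(p[:2]-ring)@ex,"across",(p[:2]-ring)@ey)
x0,y0,x1,y1=(245,205,305,305);sc=8
if len(sys.argv)>3: x0,y0,x1,y1=map(int,sys.argv[3].split(","))
im=cv2.resize(np.ascontiguousarray(d["img"][y0:y1,x0:x1,::-1]),None,fx=sc,fy=sc,interpolation=cv2.INTER_CUBIC)
q=lambda P:[(int(u[0]),int(u[1])) for u in ((proj(d,P)-[x0-.5,y0-.5])*sc)]
W=lambda x,y,z:np.r_[ring+x*ex+y*ey,z]
for hx in(10,15,20):
    for y in(-22,22):
        # hole outline
        P=[W(hx+5*i,y+6.5*j,50) for i,j in((-1,-1),(1,-1),(1,1),(-1,1))]
        if hx==15: cv2.polylines(im,[np.array(q(P)).reshape(-1,1,2)],True,(0,255,0),1)
        cv2.circle(im,q([W(hx,y,50)])[0],2,(0,0,255),-1)
P=place(rod(),p[0],p[1],p[2]-7.8,a)
cv2.polylines(im,[np.array(q(P)).reshape(-1,1,2)],False,(255,255,0),1)
cv2.polylines(im,[np.array(q([W(-2.5,11*np.cos(t),64+11*np.sin(t)) for t in np.linspace(0,np.pi,20)])).reshape(-1,1,2)],False,(255,0,255),1)
cv2.polylines(im,[np.array(q([W(2.5,11*np.cos(t),64+11*np.sin(t)) for t in np.linspace(0,np.pi,20)])).reshape(-1,1,2)],False,(255,0,255),1)
cv2.imwrite(sys.argv[1],im[:600,:800] if im.shape[0]<=600 else cv2.resize(im,None,fx=600/im.shape[0],fy=600/im.shape[0]))
E
python3 chk.py pics/k1.png
```

```text
[ 494.48643235 -192.67633876  179.93983703]
along 15.813036155824127 across 0.15957603887935567
```

View pics/k1.png

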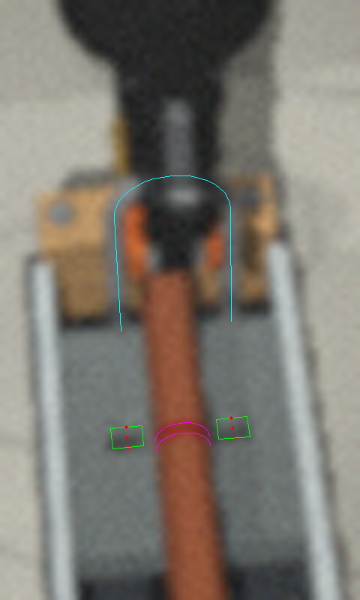

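```bash
python3 go.py 494.08 -197.47 113 -96.7
```

```text
t 7.0 pos [ 494.5 -192.7  179.9] az -96.7 tilt x [ 2.e-04  6.e-04 -1.e+00] F [-0.47 -0.48 -2.24] M [-0.02 -0.   -0.01] w 25.2 j [ -3.8  15.5 -17.1  -0.  -57.4  87.1]
det 1.0000000000000002
d m [ 0.0669  0.0049 -0.0001] w deg [ 0.   -0.01  0.04]
```

Call:
{"api": "arm_command", "payload": {
  "rows": [
    {"dx": 0.01, "dy": 0.003, "dz": 0.0, "wx": 0.0, "wy": 0.0, "wz": 0.0, "gripper": 1.0},
    {"dx": 0.025, "dy": 0.005, "dz": 0.0, "wx": 0.0, "wy": 0.0, "wz": 0.0, "gripper": 1.0},
    {"dx": 0.04, "dy": 0.005, "dz": 0.0, "wx": 0.0, "wy": 0.0, "wz": 0.0, "gripper": 1.0},
    {"dx": 0.052, "dy": 0.005, "dz": 0.0, "wx": 0.0, "wy": 0.0, "wz": 0.0, "gripper": 1.0},
    {"dx": 0.06, "dy": 0.005, "dz": 0.0, "wx": 0.0, "wy": 0.0, "wz": 0.0, "gripper": 1.0},
    {"dx": 0.064, "dy": 0.005, "dz": 0.0, "wx": 0.0, "wy": 0.0, "wz": 0.0, "gripper": 1.0},
    {"dx": 0.067, "dy": 0.005, "dz": 0.0, "wx": 0.0, "wy": 0.0, "wz": 0.0, "gripper": 1.0},
    {"dx": 0.067, "dy": 0.005, "dz": 0.0, "wx": 0.0, "wy": 0.0, "wz": 0.0, "gripper": 1.0}
  ]
}}

```text
clock: 7.8
position: [494.0, -197.6, 112.9]
ee_rot: [0.706, -0.041, -0.706, -0.041]
contact_force: [0.5, 0.2, -2.4]
gripper_width: 24.6
```

```bash
python3 go.py 494.08 -197.47 107 -96.7; python3 chk.py pics/k2.png live
```

```text
t 7.8 pos [ 494.  -197.6  112.9] az -96.69 tilt x [ 2.e-04  6.e-04 -1.e+00] F [ 0.51  0.15 -2.37] M [0.04 0.   0.03] w 24.6 j [ -4.3  20.  -21.8  -0.  -48.2  87.7]
det 1.0000000000000002
d m [ 0.0059 -0.0001 -0.    ] w deg [ 0.01 -0.01  0.04]
[ 494.19371711 -197.64910379  113.22743974]
along 10.840080574586695 across -0.12988394377030224
```

View pics/k2.png

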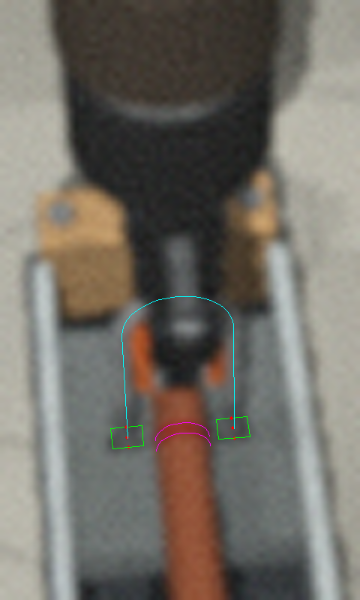

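Call:
{"api": "arm_command", "payload": {
  "rows": [
    {"dx": 0.001, "dy": 0.0, "dz": 0.0, "wx": 0.0, "wy": 0.0, "wz": 0.0, "gripper": 1.0},
    {"dx": 0.002, "dy": 0.0, "dz": 0.0, "wx": 0.0, "wy": 0.0, "wz": 0.0, "gripper": 1.0},
    {"dx": 0.003, "dy": 0.0, "dz": 0.0, "wx": 0.0, "wy": 0.0, "wz": 0.0, "gripper": 1.0},
    {"dx": 0.0035, "dy": 0.0, "dz": 0.0, "wx": 0.0, "wy": 0.0, "wz": 0.0, "gripper": 1.0},
    {"dx": 0.004, "dy": 0.0, "dz": 0.0, "wx": 0.0, "wy": 0.0, "wz": 0.0, "gripper": 1.0},
    {"dx": 0.0045, "dy": 0.0, "dz": 0.0, "wx": 0.0, "wy": 0.0, "wz": 0.0, "gripper": 1.0},
    {"dx": 0.005, "dy": 0.0, "dz": 0.0, "wx": 0.0, "wy": 0.0, "wz": 0.0, "gripper": 1.0},
    {"dx": 0.005, "dy": 0.0, "dz": 0.0, "wx": 0.0, "wy": 0.0, "wz": 0.0, "gripper": 1.0}
  ]
}}

```text
clock: 8.65
position: [494.2, -197.6, 108.1]
ee_rot: [0.706, -0.041, -0.706, -0.041]
contact_force: [0.3, 0.8, -2.7]
gripper_width: 24.9
```

```bash
python3 go.py 494.08 -197.47 107 -96.7
```

```text
t 8.65 pos [ 494.2 -197.6  108.1] az -96.69 tilt x [ 6.e-04  5.e-04 -1.e+00] F [ 0.32  0.8  -2.73] M [0.05 0.   0.  ] w 24.9 j [ -4.3  20.3 -22.1  -0.  -47.6  87.7]
det 1.0000000000000002
d m [ 0.0011 -0.0001  0.0001] w deg [ 0.01 -0.03  0.03]
```

Call:
{"api": "arm_command", "payload": {
  "rows": [
    {"dx": 0.0002, "dy": 0.0, "dz": 0.0, "wx": 0.0, "wy": 0.0, "wz": 0.0, "gripper": 1.0},
    {"dx": 0.0004, "dy": 0.0, "dz": 0.0, "wx": 0.0, "wy": 0.0, "wz": 0.0, "gripper": 1.0},
    {"dx": 0.0006, "dy": 0.0, "dz": 0.0, "wx": 0.0, "wy": 0.0, "wz": 0.0, "gripper": 1.0},
    {"dx": 0.0008, "dy": 0.0, "dz": 0.0, "wx": 0.0, "wy": 0.0, "wz": 0.0, "gripper": 1.0},
    {"dx": 0.001, "dy": 0.0, "dz": 0.0, "wx": 0.0, "wy": 0.0, "wz": 0.0, "gripper": 1.0},
    {"dx": 0.001, "dy": 0.0, "dz": 0.0, "wx": 0.0, "wy": 0.0, "wz": 0.0, "gripper": 1.0},
    {"dx": 0.001, "dy": 0.0, "dz": 0.0, "wx": 0.0, "wy": 0.0, "wz": 0.0, "gripper": 1.0},
    {"dx": 0.001, "dy": 0.0, "dz": 0.0, "wx": 0.0, "wy": 0.0, "wz": 0.0, "gripper": 1.0}
  ]
}}

```text
clock: 9.45
position: [494.2, -197.7, 107.2]
ee_rot: [0.706, -0.041, -0.706, -0.041]
contact_force: [-0.5, 0.2, -1.0]
gripper_width: 24.6
```

```bash
python3 go.py 494.08 -197.47 107 -96.7
```

```text
t 9.45 pos [ 494.2 -197.7  107.2] az -96.69 tilt x [ 8.e-04  4.e-04 -1.e+00] F [-0.54  0.19 -0.99] M [-0.02  0.1   0.02] w 24.6 j [ -4.3  20.4 -22.1  -0.  -47.4  87.7]
det 1.0000000000000002
d m [ 0.0002 -0.0002  0.0001] w deg [ 0.01 -0.04  0.03]
```

Call:
{"api": "arm_command", "payload": {
  "rows": [
    {"dx": 0.0002, "dy": 0.0, "dz": 0.0, "wx": 0.0, "wy": 0.0, "wz": 0.0, "gripper": 1.0},
    {"dx": 0.0004, "dy": 0.0, "dz": 0.0, "wx": 0.0, "wy": 0.0, "wz": 0.0, "gripper": 1.0},
    {"dx": 0.0006, "dy": 0.0, "dz": 0.0, "wx": 0.0, "wy": 0.0, "wz": 0.0, "gripper": 1.0},
    {"dx": 0.0008, "dy": 0.0, "dz": 0.0, "wx": 0.0, "wy": 0.0, "wz": 0.0, "gripper": 1.0},
    {"dx": 0.0008, "dy": 0.0, "dz": 0.0, "wx": 0.0, "wy": 0.0, "wz": 0.0, "gripper": 1.0},
    {"dx": 0.0008, "dy": 0.0, "dz": 0.0, "wx": 0.0, "wy": 0.0, "wz": 0.0, "gripper": 1.0},
    {"dx": 0.0008, "dy": 0.0, "dz": 0.0, "wx": 0.0, "wy": 0.0, "wz": 0.0, "gripper": 1.0},
    {"dx": 0.0008, "dy": 0.0, "dz": 0.0, "wx": 0.0, "wy": 0.0, "wz": 0.0, "gripper": 1.0}
  ]
}}

```text
clock: 10.25
position: [494.4, -197.7, 106.7]
ee_rot: [0.706, -0.041, -0.705, -0.041]
contact_force: [-1.0, 0.7, 3.3]
gripper_width: 24.7
```

```bash
python3 go.py 494.08 -197.47 107 -96.7
```

```text
t 10.25 pos [ 494.4 -197.7  106.7] az -96.68 tilt x [ 1.2e-03  2.0e-04 -1.0e+00] F [-1.04  0.73  3.28] M [0.17 0.42 0.02] w 24.7 j [ -4.3  20.4 -22.2  -0.  -47.3  87.7]
det 1.0000000000000002
d m [-0.0003 -0.0002  0.0003] w deg [ 0.02 -0.07  0.02]
```

Call:
{"api": "arm_command", "payload": {
  "rows": [
    {"dx": 0.0003, "dy": -0.0003, "dz": 0.0, "wx": 0.0, "wy": 0.0, "wz": 0.0, "gripper": 1.0},
    {"dx": 0.0003, "dy": -0.0006, "dz": 0.0, "wx": 0.0, "wy": 0.0, "wz": 0.0, "gripper": 1.0},
    {"dx": 0.0003, "dy": -0.0009, "dz": 0.0, "wx": 0.0, "wy": 0.0, "wz": 0.0, "gripper": 1.0},
    {"dx": 0.0003, "dy": -0.0012, "dz": 0.0, "wx": 0.0, "wy": 0.0, "wz": 0.0, "gripper": 1.0},
    {"dx": 0.0003, "dy": -0.0015, "dz": 0.0, "wx": 0.0, "wy": 0.0, "wz": 0.0, "gripper": 1.0},
    {"dx": 0.0003, "dy": -0.0015, "dz": 0.0, "wx": 0.0, "wy": 0.0, "wz": 0.0, "gripper": 1.0},
    {"dx": 0.0003, "dy": -0.0015, "dz": 0.0, "wx": 0.0, "wy": 0.0, "wz": 0.0, "gripper": 1.0},
    {"dx": 0.0003, "dy": -0.0015, "dz": 0.0, "wx": 0.0, "wy": 0.0, "wz": 0.0, "gripper": 1.0}
  ]
}}

```text
clock: 11.05
position: [494.6, -196.2, 106.2]
ee_rot: [0.706, -0.041, -0.705, -0.041]
contact_force: [0.5, -0.4, -1.6]
gripper_width: 25.1
```

```bash
cat >> go.py <<'E'
a=np.radians(83.3);ring=np.array([492.8,-208.4]);ex=np.array([np.cos(a),np.sin(a)]);ey=np.array([-ex[1],ex[0]])
F=s["contact_force"][:2]
print("along",((p[:2]-ring)@ex).round(2),"across",((p[:2]-ring)@ey).round(2),"z",p[2].round(2),"Falong",(F@ex).round(2),"Facross",(F@ey).round(2),"push",(s["contact_force"][2]+2.1).round(1))
E
python3 go.py
```

```text
t 11.05 pos [ 494.6 -196.2  106.2] az -96.68 tilt x [ 1.3e-03  3.0e-04 -1.0e+00] F [ 0.54 -0.44 -1.55] M [-0.02 -0.23 -0.01] w 25.1 j [ -4.2  20.4 -22.3  -0.  -47.2  87.5]
along 12.32 across -0.36 z 106.25 Falong -0.37 Facross -0.59 push 0.5
```

Call:
{"api": "arm_command", "payload": {
  "rows": [
    {"dx": 0.0002, "dy": 0.0, "dz": 0.0, "wx": 0.0, "wy": 0.0, "wz": 0.0, "gripper": 1.0},
    {"dx": 0.0004, "dy": 0.0, "dz": 0.0, "wx": 0.0, "wy": 0.0, "wz": 0.0, "gripper": 1.0},
    {"dx": 0.0006, "dy": 0.0, "dz": 0.0, "wx": 0.0, "wy": 0.0, "wz": 0.0, "gripper": 1.0},
    {"dx": 0.0008, "dy": 0.0, "dz": 0.0, "wx": 0.0, "wy": 0.0, "wz": 0.0, "gripper": 1.0},
    {"dx": 0.0008, "dy": 0.0, "dz": 0.0, "wx": 0.0, "wy": 0.0, "wz": 0.0, "gripper": 1.0},
    {"dx": 0.0008, "dy": 0.0, "dz": 0.0, "wx": 0.0, "wy": 0.0, "wz": 0.0, "gripper": 1.0},
    {"dx": 0.0008, "dy": 0.0, "dz": 0.0, "wx": 0.0, "wy": 0.0, "wz": 0.0, "gripper": 1.0},
    {"dx": 0.0008, "dy": 0.0, "dz": 0.0, "wx": 0.0, "wy": 0.0, "wz": 0.0, "gripper": 1.0}
  ]
}}

```text
clock: 11.85
position: [494.7, -196.2, 106.0]
ee_rot: [0.707, -0.041, -0.705, -0.041]
contact_force: [-0.9, 1.0, 5.5]
gripper_width: 25.1
```

```bash
python3 go.py
```

```text
t 11.85 pos [ 494.7 -196.2  106. ] az -96.68 tilt x [ 1.8e-03  1.0e-04 -1.0e+00] F [-0.89  1.01  5.46] M [ 0.26  0.22 -0.  ] w 25.1 j [ -4.2  20.4 -22.3  -0.  -47.2  87.5]
along 12.31 across -0.52 z 105.98 Falong 0.9 Facross 1.0 push 7.6
```

Call:
{"api": "arm_command", "payload": {
  "rows": [
    {"dx": 0.0, "dy": -0.0003, "dz": 0.0, "wx": 0.0, "wy": 0.0, "wz": 0.0, "gripper": 1.0},
    {"dx": 0.0001, "dy": -0.0006, "dz": 0.0, "wx": 0.0, "wy": 0.0, "wz": 0.0, "gripper": 1.0},
    {"dx": 0.0002, "dy": -0.0009, "dz": 0.0, "wx": 0.0, "wy": 0.0, "wz": 0.0, "gripper": 1.0},
    {"dx": 0.0002, "dy": -0.0012, "dz": 0.0, "wx": 0.0, "wy": 0.0, "wz": 0.0, "gripper": 1.0},
    {"dx": 0.0002, "dy": -0.0012, "dz": 0.0, "wx": 0.0, "wy": 0.0, "wz": 0.0, "gripper": 1.0},
    {"dx": 0.0002, "dy": -0.0012, "dz": 0.0, "wx": 0.0, "wy": 0.0, "wz": 0.0, "gripper": 1.0},
    {"dx": 0.0002, "dy": -0.0012, "dz": 0.0, "wx": 0.0, "wy": 0.0, "wz": 0.0, "gripper": 1.0},
    {"dx": 0.0002, "dy": -0.0012, "dz": 0.0, "wx": 0.0, "wy": 0.0, "wz": 0.0, "gripper": 1.0}
  ]
}}

```text
clock: 12.65
position: [494.1, -194.3, 104.7]
ee_rot: [0.706, -0.041, -0.706, -0.042]
contact_force: [-0.3, -0.2, -2.9]
gripper_width: 24.7
```

```bash
python3 go.py
```

```text
t 12.65 pos [ 494.1 -194.3  104.7] az -96.73 tilt x [ 1.0e-04  1.8e-03 -1.0e+00] F [-0.33 -0.24 -2.87] M [-0.07 -0.01  0.01] w 24.7 j [ -4.   20.5 -22.4  -0.1 -47.1  87.4]
along 14.18 across 0.34 z 104.66 Falong -0.28 Facross 0.3 push -0.8
```

Call:
{"api": "arm_command", "payload": {
  "rows": [
    {"dx": 0.0005, "dy": 0.0, "dz": 0.0, "wx": 0.0, "wy": 0.0, "wz": 0.0, "gripper": 1.0},
    {"dx": 0.001, "dy": 0.0, "dz": 0.0, "wx": 0.0, "wy": 0.0, "wz": 0.0, "gripper": 1.0},
    {"dx": 0.0015, "dy": 0.0, "dz": 0.0, "wx": 0.0, "wy": 0.0, "wz": 0.0, "gripper": 1.0},
    {"dx": 0.002, "dy": 0.0, "dz": 0.0, "wx": 0.0, "wy": 0.0, "wz": 0.0, "gripper": 1.0},
    {"dx": 0.002, "dy": 0.0, "dz": 0.0, "wx": 0.0, "wy": 0.0, "wz": 0.0, "gripper": 1.0},
    {"dx": 0.002, "dy": 0.0, "dz": 0.0, "wx": 0.0, "wy": 0.0, "wz": 0.0, "gripper": 1.0},
    {"dx": 0.002, "dy": 0.0, "dz": 0.0, "wx": 0.0, "wy": 0.0, "wz": 0.0, "gripper": 1.0},
    {"dx": 0.002, "dy": 0.0, "dz": 0.0, "wx": 0.0, "wy": 0.0, "wz": 0.0, "gripper": 1.0}
  ]
}}

```text
clock: 13.45
position: [494.2, -194.3, 102.7]
ee_rot: [0.706, -0.041, -0.706, -0.042]
contact_force: [-0.0, -0.2, -2.3]
gripper_width: 24.8
```

```bash
python3 go.py
```

```text
t 13.45 pos [ 494.2 -194.3  102.7] az -96.73 tilt x [ 3.0e-04  1.8e-03 -1.0e+00] F [-0.01 -0.25 -2.34] M [ 0.04  0.04 -0.03] w 24.8 j [ -4.   20.6 -22.5  -0.1 -46.8  87.4]
along 14.19 across 0.29 z 102.71 Falong -0.25 Facross -0.02 push -0.2
```

Call:
{"api": "arm_command", "payload": {
  "rows": [
    {"dx": 0.0005, "dy": 0.0, "dz": 0.0, "wx": 0.0, "wy": 0.0, "wz": 0.0, "gripper": 1.0},
    {"dx": 0.001, "dy": 0.0, "dz": 0.0, "wx": 0.0, "wy": 0.0, "wz": 0.0, "gripper": 1.0},
    {"dx": 0.0015, "dy": 0.0, "dz": 0.0, "wx": 0.0, "wy": 0.0, "wz": 0.0, "gripper": 1.0},
    {"dx": 0.002, "dy": 0.0, "dz": 0.0, "wx": 0.0, "wy": 0.0, "wz": 0.0, "gripper": 1.0},
    {"dx": 0.0025, "dy": 0.0, "dz": 0.0, "wx": 0.0, "wy": 0.0, "wz": 0.0, "gripper": 1.0},
    {"dx": 0.003, "dy": 0.0, "dz": 0.0, "wx": 0.0, "wy": 0.0, "wz": 0.0, "gripper": 1.0},
    {"dx": 0.003, "dy": 0.0, "dz": 0.0, "wx": 0.0, "wy": 0.0, "wz": 0.0, "gripper": 1.0},
    {"dx": 0.003, "dy": 0.0, "dz": 0.0, "wx": 0.0, "wy": 0.0, "wz": 0.0, "gripper": 1.0}
  ]
}}

```text
clock: 14.25
position: [494.2, -194.3, 99.7]
ee_rot: [0.706, -0.041, -0.706, -0.042]
contact_force: [-0.1, -0.3, -2.3]
gripper_width: 24.9
```

```bash
python3 go.py
```

```text
t 14.25 pos [ 494.2 -194.3   99.7] az -96.74 tilt x [ 3.0e-04  1.8e-03 -1.0e+00] F [-0.11 -0.29 -2.32] M [-0.04  0.   -0.03] w 24.9 j [ -4.   20.9 -22.7  -0.1 -46.4  87.4]
along 14.15 across 0.3 z 99.7 Falong -0.3 Facross 0.07 push -0.2
```

Call:
{"api": "arm_command", "payload": {
  "rows": [
    {"dx": 0.0005, "dy": 0.0, "dz": 0.0, "wx": 0.0, "wy": 0.0, "wz": 0.0, "gripper": 1.0},
    {"dx": 0.001, "dy": 0.0, "dz": 0.0, "wx": 0.0, "wy": 0.0, "wz": 0.0, "gripper": 1.0},
    {"dx": 0.0015, "dy": 0.0, "dz": 0.0, "wx": 0.0, "wy": 0.0, "wz": 0.0, "gripper": 1.0},
    {"dx": 0.002, "dy": 0.0, "dz": 0.0, "wx": 0.0, "wy": 0.0, "wz": 0.0, "gripper": 1.0},
    {"dx": 0.0025, "dy": 0.0, "dz": 0.0, "wx": 0.0, "wy": 0.0, "wz": 0.0, "gripper": 1.0},
    {"dx": 0.003, "dy": 0.0, "dz": 0.0, "wx": 0.0, "wy": 0.0, "wz": 0.0, "gripper": 1.0},
    {"dx": 0.003, "dy": 0.0, "dz": 0.0, "wx": 0.0, "wy": 0.0, "wz": 0.0, "gripper": 1.0},
    {"dx": 0.003, "dy": 0.0, "dz": 0.0, "wx": 0.0, "wy": 0.0, "wz": 0.0, "gripper": 1.0}
  ]
}}

```text
clock: 15.05
position: [494.1, -194.3, 96.7]
ee_rot: [0.706, -0.041, -0.706, -0.042]
contact_force: [0.4, -0.4, -1.5]
gripper_width: 25.4
```

```bash
python3 go.py
```

```text
t 15.05 pos [ 494.1 -194.3   96.7] az -96.73 tilt x [ 2.0e-04  1.8e-03 -1.0e+00] F [ 0.37 -0.4  -1.55] M [-0.05  0.   -0.03] w 25.4 j [ -4.   21.1 -22.9  -0.1 -46.   87.4]
along 14.18 across 0.33 z 96.69 Falong -0.35 Facross -0.41 push 0.6
```

Call:
{"api": "arm_command", "payload": {
  "rows": [
    {"dx": 0.0005, "dy": 0.0, "dz": 0.0, "wx": 0.0, "wy": 0.0, "wz": 0.0, "gripper": 1.0},
    {"dx": 0.001, "dy": 0.0, "dz": 0.0, "wx": 0.0, "wy": 0.0, "wz": 0.0, "gripper": 1.0},
    {"dx": 0.0015, "dy": 0.0, "dz": 0.0, "wx": 0.0, "wy": 0.0, "wz": 0.0, "gripper": 1.0},
    {"dx": 0.002, "dy": 0.0, "dz": 0.0, "wx": 0.0, "wy": 0.0, "wz": 0.0, "gripper": 1.0},
    {"dx": 0.0025, "dy": 0.0, "dz": 0.0, "wx": 0.0, "wy": 0.0, "wz": 0.0, "gripper": 1.0},
    {"dx": 0.003, "dy": 0.0, "dz": 0.0, "wx": 0.0, "wy": 0.0, "wz": 0.0, "gripper": 1.0},
    {"dx": 0.0035, "dy": 0.0, "dz": 0.0, "wx": 0.0, "wy": 0.0, "wz": 0.0, "gripper": 1.0},
    {"dx": 0.004, "dy": 0.0, "dz": 0.0, "wx": 0.0, "wy": 0.0, "wz": 0.0, "gripper": 1.0}
  ]
}}

```text
clock: 15.85
position: [494.4, -194.4, 93.1]
ee_rot: [0.706, -0.041, -0.706, -0.042]
contact_force: [-0.3, 0.5, 1.9]
gripper_width: 25.0
```

```bash
python3 go.py
```

```text
t 15.85 pos [ 494.4 -194.4   93.1] az -96.72 tilt x [ 7.0e-04  1.5e-03 -1.0e+00] F [-0.31  0.48  1.92] M [ 0.09  0.19 -0.02] w 25.0 j [ -4.   21.4 -23.1  -0.1 -45.5  87.4]
along 14.11 across 0.08 z 93.06 Falong 0.44 Facross 0.36 push 4.0
```

Call:
{"api": "arm_command", "payload": {
  "rows": [
    {"dx": 0.0005, "dy": 0.0, "dz": 0.0, "wx": 0.0, "wy": 0.0, "wz": 0.0, "gripper": 1.0},
    {"dx": 0.001, "dy": 0.0, "dz": 0.0, "wx": 0.0, "wy": 0.0, "wz": 0.0, "gripper": 1.0},
    {"dx": 0.0015, "dy": 0.0, "dz": 0.0, "wx": 0.0, "wy": 0.0, "wz": 0.0, "gripper": 1.0},
    {"dx": 0.002, "dy": 0.0, "dz": 0.0, "wx": 0.0, "wy": 0.0, "wz": 0.0, "gripper": 1.0},
    {"dx": 0.0025, "dy": 0.0, "dz": 0.0, "wx": 0.0, "wy": 0.0, "wz": 0.0, "gripper": 1.0},
    {"dx": 0.003, "dy": 0.0, "dz": 0.0, "wx": 0.0, "wy": 0.0, "wz": 0.0, "gripper": 1.0},
    {"dx": 0.0035, "dy": 0.0, "dz": 0.0, "wx": 0.0, "wy": 0.0, "wz": 0.0, "gripper": 1.0},
    {"dx": 0.004, "dy": 0.0, "dz": 0.0, "wx": 0.0, "wy": 0.0, "wz": 0.0, "gripper": 1.0}
  ]
}}

```text
clock: 16.65
position: [495.0, -194.5, 90.1]
ee_rot: [0.707, -0.041, -0.705, -0.042]
contact_force: [-1.2, 0.5, 5.2]
gripper_width: 25.1
```

```bash
python3 go.py
```

```text
t 16.65 pos [ 495.  -194.5   90.1] az -96.69 tilt x [ 0.0024  0.001  -1.    ] F [-1.23  0.49  5.19] M [0.39 0.49 0.01] w 25.1 j [ -4.   21.6 -23.3  -0.1 -45.   87.4]
along 14.07 across -0.61 z 90.07 Falong 0.34 Facross 1.28 push 7.3
```

```bash
python3 go.py 494.5 -194.4 87 -96.72
```

```text
t 16.65 pos [ 495.  -194.5   90.1] az -96.69 tilt x [ 0.0024  0.001  -1.    ] F [-1.23  0.49  5.19] M [0.39 0.49 0.01] w 25.1 j [ -4.   21.6 -23.3  -0.1 -45.   87.4]
det 1.0
d m [ 0.0031 -0.      0.0006] w deg [ 0.03 -0.13  0.07]
along 14.07 across -0.61 z 90.07 Falong 0.34 Facross 1.28 push 7.3
```

Call:
{"api": "arm_command", "payload": {
  "rows": [
    {"dx": 0.0005, "dy": 0.0, "dz": 0.0001, "wx": 0.0, "wy": -0.05, "wz": 0.0, "gripper": 1.0},
    {"dx": 0.001, "dy": 0.0, "dz": 0.0002, "wx": 0.0, "wy": -0.1, "wz": 0.05, "gripper": 1.0},
    {"dx": 0.0015, "dy": 0.0, "dz": 0.0004, "wx": 0.0, "wy": -0.15, "wz": 0.05, "gripper": 1.0},
    {"dx": 0.002, "dy": 0.0, "dz": 0.0005, "wx": 0.0, "wy": -0.15, "wz": 0.05, "gripper": 1.0},
    {"dx": 0.0025, "dy": 0.0, "dz": 0.0005, "wx": 0.0, "wy": -0.15, "wz": 0.05, "gripper": 1.0},
    {"dx": 0.003, "dy": 0.0, "dz": 0.0005, "wx": 0.0, "wy": -0.15, "wz": 0.05, "gripper": 1.0},
    {"dx": 0.0033, "dy": 0.0, "dz": 0.0005, "wx": 0.0, "wy": -0.15, "wz": 0.05, "gripper": 1.0},
    {"dx": 0.0035, "dy": 0.0, "dz": 0.0005, "wx": 0.0, "wy": -0.15, "wz": 0.05, "gripper": 1.0}
  ]
}}

```text
clock: 17.45
position: [494.7, -194.4, 86.5]
ee_rot: [-0.706, 0.041, 0.706, 0.041]
contact_force: [-0.3, 1.8, 4.7]
gripper_width: 25.0
```

```bash
python3 go.py 494.5 -194.4 84 -96.72
```

```text
t 17.45 pos [ 494.7 -194.4   86.5] az -96.69 tilt x [-0.e+00  4.e-04 -1.e+00] F [-0.27  1.77  4.69] M [ 0.39  0.15 -0.04] w 25.0 j [ -4.   21.9 -23.5  -0.  -44.6  87.3]
det 1.0
d m [0.0025 0.     0.0002] w deg [0.03 0.   0.02]
along 14.11 across -0.27 z 86.54 Falong 1.73 Facross 0.47 push 6.8
```

Call:
{"api": "arm_command", "payload": {
  "rows": [
    {"dx": 0.0005, "dy": -0.0001, "dz": 0.0, "wx": 0.0, "wy": 0.0, "wz": 0.0, "gripper": 1.0},
    {"dx": 0.001, "dy": -0.0003, "dz": 0.0, "wx": 0.0, "wy": 0.0, "wz": 0.0, "gripper": 1.0},
    {"dx": 0.0015, "dy": -0.0003, "dz": 0.0, "wx": 0.0, "wy": 0.0, "wz": 0.0, "gripper": 1.0},
    {"dx": 0.0018, "dy": -0.0003, "dz": 0.0, "wx": 0.0, "wy": 0.0, "wz": 0.0, "gripper": 1.0},
    {"dx": 0.0021, "dy": -0.0003, "dz": 0.0, "wx": 0.0, "wy": 0.0, "wz": 0.0, "gripper": 1.0},
    {"dx": 0.0024, "dy": -0.0003, "dz": 0.0, "wx": 0.0, "wy": 0.0, "wz": 0.0, "gripper": 1.0},
    {"dx": 0.0027, "dy": -0.0003, "dz": 0.0, "wx": 0.0, "wy": 0.0, "wz": 0.0, "gripper": 1.0},
    {"dx": 0.003, "dy": -0.0003, "dz": 0.0, "wx": 0.0, "wy": 0.0, "wz": 0.0, "gripper": 1.0}
  ]
}}

```text
clock: 18.25
position: [494.7, -194.2, 83.5]
ee_rot: [-0.706, 0.041, 0.706, 0.041]
contact_force: [-0.1, 0.2, 3.7]
gripper_width: 25.2
```

```bash
python3 go.py 494.5 -194.1 82 -96.72
```

```text
t 18.25 pos [ 494.7 -194.2   83.5] az -96.7 tilt x [-2.e-04  4.e-04 -1.e+00] F [-0.11  0.16  3.71] M [-0.17  0.22 -0.01] w 25.2 j [ -3.9  22.2 -23.7  -0.  -44.2  87.3]
det 1.0
d m [ 0.0015 -0.0001  0.0002] w deg [0.02 0.02 0.02]
along 14.35 across -0.18 z 83.46 Falong 0.14 Facross 0.13 push 5.8
```

Call:
{"api": "arm_command", "payload": {
  "rows": [
    {"dx": 0.0004, "dy": 0.0, "dz": 0.0, "wx": 0.0, "wy": 0.0, "wz": 0.0, "gripper": 1.0},
    {"dx": 0.0006, "dy": 0.0, "dz": 0.0, "wx": 0.0, "wy": 0.0, "wz": 0.0, "gripper": 1.0},
    {"dx": 0.0008, "dy": 0.0, "dz": 0.0, "wx": 0.0, "wy": 0.0, "wz": 0.0, "gripper": 1.0},
    {"dx": 0.001, "dy": 0.0, "dz": 0.0, "wx": 0.0, "wy": 0.0, "wz": 0.0, "gripper": 1.0},
    {"dx": 0.0012, "dy": 0.0, "dz": 0.0, "wx": 0.0, "wy": 0.0, "wz": 0.0, "gripper": 1.0},
    {"dx": 0.0013, "dy": 0.0, "dz": 0.0, "wx": 0.0, "wy": 0.0, "wz": 0.0, "gripper": 1.0},
    {"dx": 0.0013, "dy": 0.0, "dz": 0.0, "wx": 0.0, "wy": 0.0, "wz": 0.0, "gripper": 1.0},
    {"dx": 0.0013, "dy": 0.0, "dz": 0.0, "wx": 0.0, "wy": 0.0, "wz": 0.0, "gripper": 1.0}
  ]
}}

```text
clock: 19.05
position: [494.7, -194.1, 82.7]
ee_rot: [0.706, -0.041, -0.706, -0.041]
contact_force: [-1.1, 0.4, 6.5]
gripper_width: 24.9
```

```bash
python3 go.py 494.5 -194.1 82 -96.72
```

```text
t 19.05 pos [ 494.7 -194.1   82.7] az -96.68 tilt x [ 0.e+00  3.e-04 -1.e+00] F [-1.14  0.36  6.55] M [ 0.17  0.58 -0.06] w 24.9 j [ -3.9  22.2 -23.7  -0.  -44.1  87.3]
det 1.0
d m [ 0.0007 -0.      0.0002] w deg [0.04 0.   0.02]
along 14.39 across -0.21 z 82.73 Falong 0.23 Facross 1.18 push 8.6
```

Call:
{"api": "arm_command", "payload": {
  "rows": [
    {"dx": 0.0004, "dy": 0.0, "dz": 0.0, "wx": 0.0, "wy": 0.0, "wz": 0.0, "gripper": 1.0},
    {"dx": 0.0005, "dy": 0.0, "dz": 0.0, "wx": 0.0, "wy": 0.0, "wz": 0.0, "gripper": 1.0},
    {"dx": 0.0006, "dy": 0.0, "dz": 0.0, "wx": 0.0, "wy": 0.0, "wz": 0.0, "gripper": 1.0},
    {"dx": 0.0007, "dy": 0.0, "dz": 0.0, "wx": 0.0, "wy": 0.0, "wz": 0.0, "gripper": 1.0},
    {"dx": 0.0008, "dy": 0.0, "dz": 0.0, "wx": 0.0, "wy": 0.0, "wz": 0.0, "gripper": 1.0},
    {"dx": 0.0008, "dy": 0.0, "dz": 0.0, "wx": 0.0, "wy": 0.0, "wz": 0.0, "gripper": 1.0},
    {"dx": 0.0008, "dy": 0.0, "dz": 0.0, "wx": 0.0, "wy": 0.0, "wz": 0.0, "gripper": 1.0},
    {"dx": 0.0008, "dy": 0.0, "dz": 0.0, "wx": 0.0, "wy": 0.0, "wz": 0.0, "gripper": 1.0}
  ]
}}

```text
clock: 19.85
position: [494.7, -194.1, 82.7]
ee_rot: [0.706, -0.041, -0.706, -0.041]
contact_force: [-1.5, 0.0, 7.0]
gripper_width: 25.1
```

```bash
python3 go.py 494.5 -194.1 82 -96.72
```

```text
t 19.85 pos [ 494.7 -194.1   82.7] az -96.66 tilt x [ 1.e-04  1.e-04 -1.e+00] F [-1.46  0.04  7.04] M [ 0.2   0.58 -0.01] w 25.1 j [ -3.9  22.2 -23.7  -0.  -44.   87.3]
det 1.0
d m [0.0007 0.     0.0002] w deg [ 0.06 -0.    0.  ]
along 14.41 across -0.22 z 82.67 Falong -0.14 Facross 1.46 push 9.1
```

Call:
{"api": "arm_command", "payload": {
  "rows": [
    {"dx": 0.0008, "dy": 0.0, "dz": 0.0, "wx": 0.0, "wy": 0.0, "wz": 0.0, "gripper": 1.0},
    {"dx": 0.0009, "dy": 0.0, "dz": 0.0, "wx": 0.0, "wy": 0.0, "wz": 0.0, "gripper": 1.0},
    {"dx": 0.001, "dy": 0.0, "dz": 0.0, "wx": 0.0, "wy": 0.0, "wz": 0.0, "gripper": 1.0},
    {"dx": 0.0011, "dy": 0.0, "dz": 0.0, "wx": 0.0, "wy": 0.0, "wz": 0.0, "gripper": 1.0},
    {"dx": 0.0012, "dy": 0.0, "dz": 0.0, "wx": 0.0, "wy": 0.0, "wz": 0.0, "gripper": 1.0},
    {"dx": 0.0013, "dy": 0.0, "dz": 0.0, "wx": 0.0, "wy": 0.0, "wz": 0.0, "gripper": 1.0},
    {"dx": 0.0013, "dy": 0.0, "dz": 0.0, "wx": 0.0, "wy": 0.0, "wz": 0.0, "gripper": 1.0},
    {"dx": 0.0013, "dy": 0.0, "dz": 0.0, "wx": 0.0, "wy": 0.0, "wz": 0.0, "gripper": 1.0}
  ]
}}

```text
clock: 20.65
position: [494.7, -194.1, 82.6]
ee_rot: [0.706, -0.041, -0.706, -0.041]
contact_force: [-3.1, 0.6, 10.8]
gripper_width: 25.1
```

```bash
python3 go.py 494.5 -194.1 82 -96.72
```

```text
t 20.65 pos [ 494.7 -194.1   82.6] az -96.64 tilt x [ 3.e-04 -2.e-04 -1.e+00] F [-3.11  0.58 10.83] M [0.36 0.92 0.  ] w 25.1 j [ -3.9  22.2 -23.8   0.  -44.   87.3]
det 1.0
d m [ 0.0006 -0.      0.0002] w deg [ 0.08 -0.02 -0.01]
along 14.4 across -0.23 z 82.63 Falong 0.22 Facross 3.16 push 12.9
```

```bash
python3 - <<'E'
from fit import *
from bench import get_image
d=get_image("side");pickle.dump(d,open("side2.pkl","wb"))
x0,y0,x1,y1=(245,225,305,300);s=8
a=cv2.resize(np.ascontiguousarray(d["img"][y0:y1,x0:x1,::-1]),None,fx=s,fy=s,interpolation=cv2.INTER_CUBIC);b=a.copy()
az=np.radians(83.3)
for z,c in((75,(255,255,0)),):
    P=place(rod(22,-25),494.4,-194.1,z,az)
    u=((proj(d,P)-[x0-.5,y0-.5])*s).astype(int);cv2.polylines(b,[u.reshape(-1,1,2)],False,c,1)
    for q in ((proj(d,place(saddle(),494.4,-194.1,z,az))-[x0-.5,y0-.5])*s).astype(int): cv2.circle(b,(int(q[0]),int(q[1])),2,(0,255,0),-1)
cv2.imwrite("pics/k3.png",cv2.resize(np.hstack([a,b]),(800,500)))
E
```

```text
(no output)
```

View pics/k3.png

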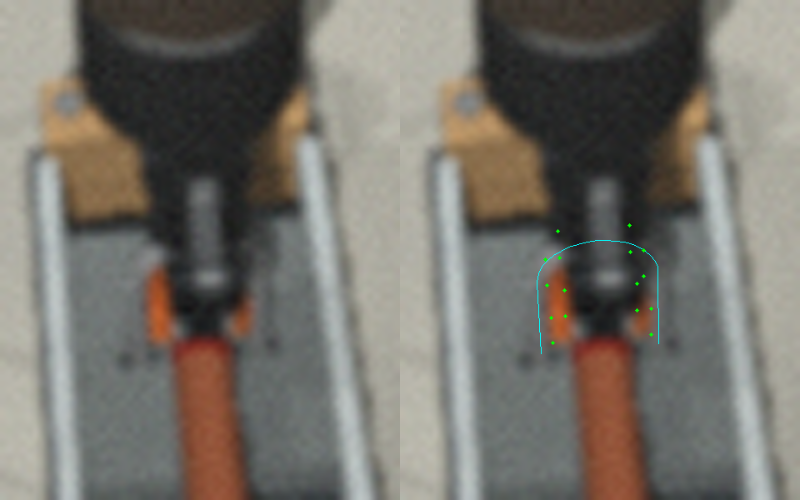

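Call:
{"api": "arm_command", "payload": {
  "rows": [
    {"dx": 0.0003, "dy": 0.0, "dz": 0.0, "wx": 0.0, "wy": 0.0, "wz": 0.0, "gripper": 1.0},
    {"dx": 0.0002, "dy": 0.0, "dz": 0.0, "wx": 0.0, "wy": 0.0, "wz": 0.0, "gripper": 1.0},
    {"dx": 0.0002, "dy": 0.0, "dz": 0.0, "wx": 0.0, "wy": 0.0, "wz": 0.0, "gripper": -1.0},
    {"dx": 0.0, "dy": 0.0, "dz": 0.0, "wx": 0.0, "wy": 0.0, "wz": 0.0, "gripper": -1.0},
    {"dx": 0.0, "dy": 0.0, "dz": 0.0, "wx": 0.0, "wy": 0.0, "wz": 0.0, "gripper": -1.0},
    {"dx": 0.0, "dy": 0.0, "dz": 0.0, "wx": 0.0, "wy": 0.0, "wz": 0.0, "gripper": -1.0},
    {"dx": 0.0, "dy": 0.0, "dz": 0.0, "wx": 0.0, "wy": 0.0, "wz": 0.0, "gripper": -1.0},
    {"dx": 0.0, "dy": 0.0, "dz": 0.0, "wx": 0.0, "wy": 0.0, "wz": 0.0, "gripper": -1.0}
  ]
}}

```text
clock: 21.5
position: [494.7, -194.1, 82.5]
ee_rot: [0.706, -0.041, -0.706, -0.041]
contact_force: [-0.2, 0.2, -0.5]
gripper_width: 85.0
```

```bash
python3 go.py
```

```text
t 21.5 pos [ 494.7 -194.1   82.5] az -96.64 tilt x [ 2.e-04 -2.e-04 -1.e+00] F [-0.22  0.18 -0.51] M [ 0.02 -0.   -0.  ] w 85.0 j [ -3.9  22.2 -23.8   0.  -44.   87.3]
along 14.4 across -0.2 z 82.52 Falong 0.15 Facross 0.24 push 1.6
```

Open and free of force. Straight up, then aside so the cameras can see.

Call:
{"api": "arm_command", "payload": {
  "rows": [
    {"dx": -0.005, "dy": 0.0, "dz": 0.0, "wx": 0.0, "wy": 0.0, "wz": 0.0, "gripper": -1.0},
    {"dx": -0.015, "dy": 0.0, "dz": 0.0, "wx": 0.0, "wy": 0.0, "wz": 0.0, "gripper": -1.0},
    {"dx": -0.035, "dy": 0.0, "dz": 0.0, "wx": 0.0, "wy": 0.0, "wz": 0.0, "gripper": -1.0},
    {"dx": -0.06, "dy": 0.0, "dz": 0.0, "wx": 0.0, "wy": 0.0, "wz": 0.0, "gripper": -1.0},
    {"dx": -0.09, "dy": 0.0, "dz": 0.0, "wx": 0.0, "wy": 0.0, "wz": 0.0, "gripper": -1.0},
    {"dx": -0.12, "dy": 0.0, "dz": 0.0, "wx": 0.0, "wy": 0.0, "wz": 0.0, "gripper": -1.0},
    {"dx": -0.14, "dy": -0.03, "dz": 0.0, "wx": 0.0, "wy": 0.0, "wz": 0.0, "gripper": -1.0},
    {"dx": -0.15, "dy": -0.07, "dz": 0.0, "wx": 0.0, "wy": 0.0, "wz": 0.0, "gripper": -1.0}
  ]
}}

```text
clock: 22.3
position: [503.7, -124.9, 236.0]
ee_rot: [0.708, -0.042, -0.704, -0.042]
contact_force: [0.4, -0.5, -0.1]
gripper_width: 85.6
```

Call:
{"api": "arm_command", "payload": {
  "rows": [
    {"dx": 0.0, "dy": -0.04, "dz": 0.0, "wx": 0.0, "wy": 0.0, "wz": 0.0, "gripper": -1.0},
    {"dx": 0.0, "dy": -0.08, "dz": 0.0, "wx": 0.0, "wy": 0.0, "wz": 0.0, "gripper": -1.0},
    {"dx": 0.0, "dy": -0.12, "dz": 0.0, "wx": 0.0, "wy": 0.0, "wz": 0.0, "gripper": -1.0},
    {"dx": 0.0, "dy": -0.16, "dz": 0.0, "wx": 0.0, "wy": 0.0, "wz": 0.0, "gripper": -1.0},
    {"dx": 0.0, "dy": -0.19, "dz": 0.0, "wx": 0.0, "wy": 0.0, "wz": 0.0, "gripper": -1.0},
    {"dx": 0.0, "dy": -0.2, "dz": 0.0, "wx": 0.0, "wy": 0.0, "wz": 0.0, "gripper": -1.0},
    {"dx": 0.0, "dy": -0.2, "dz": 0.0, "wx": 0.0, "wy": 0.0, "wz": 0.0, "gripper": -1.0},
    {"dx": 0.0, "dy": -0.2, "dz": 0.0, "wx": 0.0, "wy": 0.0, "wz": 0.0, "gripper": -1.0}
  ]
}}

```text
clock: 23.1
position: [527.2, 73.0, 236.3]
ee_rot: [0.708, -0.042, -0.704, -0.042]
contact_force: [0.1, -0.5, 0.1]
gripper_width: 85.6
```

```bash
python3 go.py; python3 - <<'E'
from fit import *
from bench import get_image
az=np.radians(83.3);o=[]
for n,(x0,y0,x1,y1),s in(("side",(245,220,305,300),6),("top",(325,205,405,265),5.5)):
    d=get_image(n);pickle.dump(d,open(n+"3.pkl","wb"));cv2.imwrite(f"pics/fin_{n}.png",d["img"][:,:,::-1])
    a=cv2.resize(np.ascontiguousarray(d["img"][y0:y1,x0:x1,::-1]),None,fx=s,fy=s,interpolation=cv2.INTER_CUBIC)
    b=a.copy()
    u=((proj(d,place(rod(22,-25),494.4,-194.1,75,az))-[x0-.5,y0-.5])*s).astype(int);cv2.polylines(b,[u.reshape(-1,1,2)],False,(255,255,0),1)
    o+=[a,b]
h=max(x.shape[0] for x in o);c=np.hstack([np.pad(x,((0,h-x.shape[0]),(0,0),(0,0))) for x in o]);print(c.shape)
cv2.imwrite("pics/k4.png",cv2.resize(c,(800,int(c.shape[0]*800/c.shape[1]))))
cv2.imwrite("pics/k5.png",np.hstack(o[0:1]+[np.pad(o[2],((0,o[0].shape[0]-o[2].shape[0]),(0,0),(0,0)))]))
E
```

```text
t 23.1 pos [527.2  73.  236.3] az -96.83 tilt x [ 5.8e-03 -7.0e-04 -1.0e+00] F [ 0.08 -0.54  0.05] M [-0.03  0.04  0.01] w 85.6 j [ 25.5  12.6 -12.4   0.2 -64.7  57.6]
along 283.47 across -1.29 z 236.34 Falong -0.53 Facross -0.14 push 2.2
(480, 1600, 3)
```

View pics/k5.png

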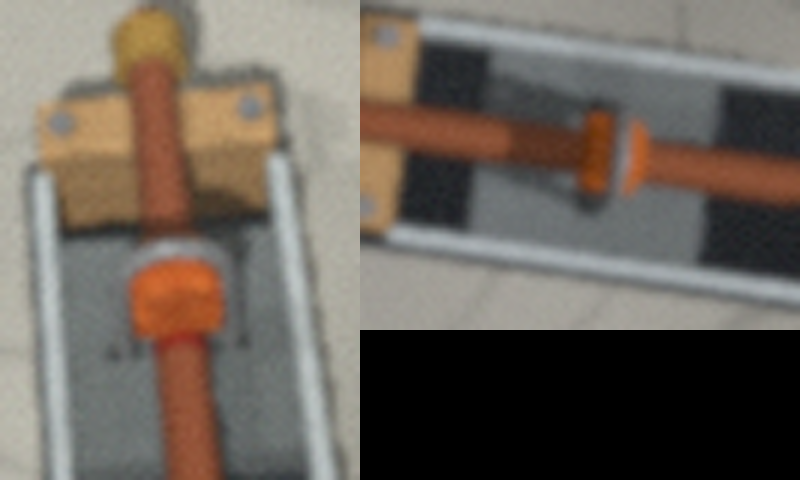

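View pics/k4.png

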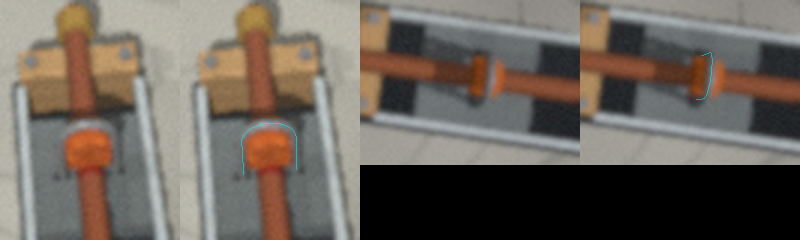

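View pics/fin_side.png

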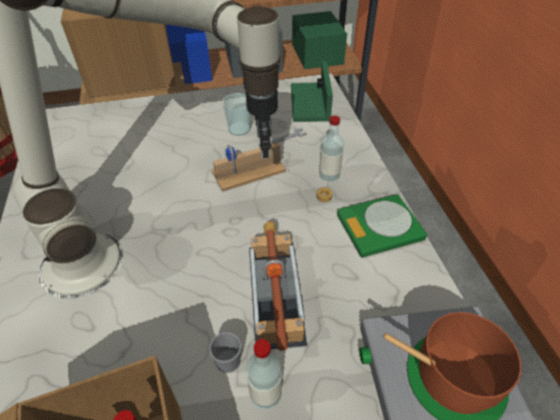

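```bash
python3 - <<'E'
from bench import arm
print(arm.job_done())
E
```

```text
the job is handed in; nothing more can be done
None
```

The orange U-bolt is fitted over the copper pipe, with both legs through the strip's holes and the saddle down on the pipe. I released it, moved the arm clear and handed the job in at about 23 s of the 72 s allowed.

- **Finding the holes:** I touched the strip at about 5 N and slid along +x. The push peaked at about 7.6 N before the legs dropped in, about 14 mm from the ring by my reckoning, close to the camera estimate of 14–16 mm.
- **Pushing home:** The lips took about 4–7 N. The U-bolt then stopped moving; I raised the push from 9 to 13 N at the end of each move and it shifted less than 0.1 mm. Readings came only every 0.8 s, so a brief higher peak between them would not show.
- **Seating height:** The arm position puts the U-bolt's origin at about 74.8 mm, against the required 75 mm.
- **Last pictures:** In both camera views the U-bolt stands upright astride the pipe and lines up with a model drawn at 75 mm height. The blue U-bolt, rack, bottles, cup, beaker and collar look unmoved in the side picture, but I did not re-measure them.
- **Disagreements:** Strip contact was felt at tool heights of about 107 mm and then 106 mm, which would put home at about 81–82 mm. It actually stopped at 82.6 mm. The stop under rising force and the pickup height (tool 7.8 mm above the U-bolt's origin) both fit fully home, so I took it as seated. The gripper read about 25 mm on the 26 mm saddle throughout, and I put that down to sensor offset.

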